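Load the root slicer's feed magazine

ROBOT

A 6-joint arm with a two-finger parallel gripper is mounted at the origin on the work surface; the furniture and walls round the work are solid. World frame = base frame: x ahead of the robot, y to its left, z up, the work surface at z = 0. Lengths are in m, angles in rad, forces in N, time in s.
With the tool pointing down it reaches from about 0.35 to 0.775 m from the base axis. Payload 7.3 kg.
Tool frame: the origin (TCP) lies between the finger pads; the fingertips stand 25 mm ahead of it and the grasp point (between the pads) lies 6 mm ahead of it; z points along the fingers, y is the direction in which the jaws open and shut (so a half turn about z gives the same grasp; the last joint's range is limited). The gripper opens to 92 mm and grips with 3 to 60 N. Pads are 19 mm wide; open, the fingers measure 130 mm over their backs; the gripper's body (75 mm by 190 mm) begins 47 mm behind the grasp point.
Start: joints at [1.119, 0.342, 1.524, -0, 1.275, -0.146], TCP at [0.158, 0.501, 0.252] pointing down, gripper open.
Joint ranges: [-2.53, 2.53], [-0.77, 2.02], [0.04, 2.7], [-1, 4.14], [0.28, 2.66], [-3.11, 3.11]. Speed limits (rad/s): [2.57, 2.57, 3.14, 3.14, 3.14, 3.14].

INTERFACE

Orientations are given as a 3x3 rotation matrix whose columns are the frame's x, y, z axes.
In Python, from cell import bot, get_image, calibration, boxes_of gives the robot as it stands.
- The arm moves only by the shell command python3 -m crank 'ROWS' [FORCE]. ROWS is JSON, a list of rows, each an object with "xyz": the shift along the world's x, y, z in cm, a list of three; "yaw": the turn about the world's z in degrees; "gripper": the closure, from -1 (fully open) to 1 (shut). A call has 1 to 20 rows; each row is the pose to reach, as a shift and turn from the pose measured when the call began; what a row does not reach only later rows make up. A row lasts 1/8 s, in which the tool goes at most 62.5 mm and 10.7 degrees, less where a joint would pass 70% of its speed; a pose out of reach is approached as far as the arm can. A call with a gripper value outside its range is refused whole. The fingers move at their own pace and stop on an object; FORCE is the grip in N (left out, the last holds). Time passes only in rows, so rows that repeat a pose let the fingers close. It gives the time, the measured TCP pose, the force and the opening at its end, in the units of the state.
- bot.sense(): the state, without advancing time (a new reading comes with each control period).
- get_image(name): name is "scene" or "top" or "wrist"; returns (picture, depth): 400x640x3 uint8, red, green, blue; 400x640 float32, m along the optical axis (not along the pixel's ray), 0 where there is no reading.
- calibration(name): a dict with "vertical_fov" (degrees; the focal length in pixels is half the picture's height over the tangent of half this angle, whatever the lens; pixels are square), "cx", "cy" (the principal point, pixels), "T" (4x4, takes a point from camera to world coordinates). Camera axes: x right, y down, z forward; pixel columns grow to the right and rows downward; lengths in m; the calibration is good to about 2 mm. A picture is of the moment at which its call begins: read the wrist's pose just before it. calibration takes no time and is no camera call; for the wrist camera it gives the pose at the moment of the call.
- bot.finish_job(): hands the job in, once; it reports no verdict.
Trained networks look in the newest picture that a camera, given by its name, has taken for a name from the list of things; names that differ only in an ending like _2 or _b are one class to them, and where a whole thing is asked for, a point or a joint stands for the part that bears it (a point fixed in the world has none). Each returns a list of dicts, best first, with "confidence" (0 to 1); they miss things now and then, are a little off and sometimes report something else, mostly with a low value. They report only what shows in the picture. A call takes as long as a camera call.
- boxes_of(camera, label): "location" ([x, y, z] in m, in world coordinates, good to about 4 mm: the middle of the surface that is visible of it).
The state is a dict: "t": time; "joint_pos": joint angles; "qd": joint speeds; "tau": joint torques, N m; "tool_pos": TCP position; "ee_rot": TCP orientation; "ft_force": force on the tool from outside, world axes, zero at the start; "moment": the same for the moment, N m; "gripper_width": opening from 0.0 (shut) to 1.0 (fully open).
Only numpy, scipy, OpenCV 4.12 (cv2) and the standard library are available. Lean on these libraries where they do the work, as an engineer would, in place of code of your own. Each camera call takes 0.05 s, during which the arm holds its last target.

TASK

Load the slicer's leaning feed magazine: put the three thick cut carrot pieces that stand on the cutting board endwise into its tube, one after another, each pushing the one before it deeper. Push the last one until the whole column comes up solid against the stop inside, and press it home firmly but without forcing it. Leave everything else where it is.

Things in the scene. Friction and masses are not known exactly. Their poses are not given: they have to be found in the camera images.
- tube_mouth (a point): Centre of the mouth plane of the clear feed tube, about 172 mm above the table. The tube leans 30 degrees from upright, mouth towards the robot's side. z points out of the mouth along the tube, y level across it. The mouth is flared: 55 mm wide inside at the mouth plane, narrowing over 13 mm to the 42 mm bore; 63 mm outside over its steel lip. Fingers hardly fit inside.
- magazine: The magazine's stand, fixed on the table: steel base 175 x 115 mm, two aluminium cheeks 112 mm tall, 75 mm over all (88 over screw heads), holding the tube. Origin: centre of the base underside, x away from the mouth. A grip can put a piece in only until the fingertips reach the mouth; then let go and push its top with closed fingertips. Push the first two about level with the mouth.
- follower: White disc 40 mm wide sliding in the tube; origin at the middle of its upper face, z along the tube to the mouth. Starts 16 to 24 mm below the mouth plane. Pieces push it down: it runs stiffly (about 4 N) and stays where left, so pieces neither fall in nor come back, until it meets the hidden rubber-faced stop.
- feed_tube: Clear tube, 162 mm long, closed at the bottom; origin at its closed end, z along it. Inside is a stop clamped at a different depth each time, found by feel: with three pieces in and the column on it, the last piece's top stands 2 to 14 mm proud of the mouth plane. It gives 6 N/mm. Press the last piece there with 15 to 20 N (over 8 N must reach the follower; 45 N there is forcing it).
- piece_a_mid (a point): Centre (half-way up) of one of three alike thick carrot pieces: upright plain cylinders 38 mm wide, 45.5 mm tall, 40 g, standing on end on the cutting board (its top 18 mm above the table), so the centre is 41 mm above the table; z along the cylinder. They may be loaded in any order.
- piece_b_mid (a point): Centre (half-way up) of one of three alike thick carrot pieces: upright plain cylinders 38 mm wide, 45.5 mm tall, 40 g, standing on end on the cutting board (its top 18 mm above the table), so the centre is 41 mm above the table; z along the cylinder. They may be loaded in any order.
- piece_c_mid (a point): Centre (half-way up) of one of three alike thick carrot pieces: upright plain cylinders 38 mm wide, 45.5 mm tall, 40 g, standing on end on the cutting board (its top 18 mm above the table), so the centre is 41 mm above the table; z along the cylinder. They may be loaded in any order.
- offcut: Bystander: longer, thinner carrot piece 71 mm long, 32 mm thick, lying along the left-hand edge of the board; origin under its middle, x along it. Not to be loaded.
- cutter: Bystander: yellow snap-blade cutter 158 mm long, 20 mm wide, 18 mm high, lying across the near end of the board; origin under its middle, y along it.
- jar: Bystander: white jar with red cap, 72 mm wide, 121 mm tall, at the back left; origin under its middle.
- label_roll: Bystander: white label roll 68 mm wide, 40 mm tall, on the near side of the dial scale; origin under its middle. The dial scale stands fixed at the back middle, its pan 230 mm above the table over x 0.47 to 0.69, y -0.02 to 0.20: carry pieces past on its near side or higher.
- thin_carrot: Bystander: thin carrot piece 61 mm long, 28 mm thick, lying along the left-hand edge of the board; origin under its middle, x along it. Not to be loaded.

How it is judged:
On the way:
1. with all three pieces in the tube, the column is pressed against the stop with more than 8 N (x of piece_a_mid in the frame of tube_mouth between -0.006 and 0.006 m and y of piece_a_mid in the frame of tube_mouth between -0.006 and 0.006 m and z of piece_a_mid in the frame of tube_mouth between -0.125 and -0.005 m and angle between the z axis of each of piece_a_mid, piece_b_mid, piece_c_mid and the z axis of tube_mouth, either way round below 0.2 rad and x of piece_b_mid in the frame of tube_mouth between -0.006 and 0.006 m and y of piece_b_mid in the frame of tube_mouth between -0.006 and 0.006 m and z of piece_b_mid in the frame of tube_mouth between -0.125 and -0.005 m and x of piece_c_mid in the frame of tube_mouth between -0.006 and 0.006 m and y of piece_c_mid in the frame of tube_mouth between -0.006 and 0.006 m and z of piece_c_mid in the frame of tube_mouth between -0.125 and -0.005 m and (contact force between follower and piece_a above 8 N or contact force between follower and piece_b above 8 N or contact force between follower and piece_c above 8 N)), for 0.05 s.
At the end, for the whole second after the job is handed in: All three thick pieces rest endwise in the tube as one column, within 6 mm and 0.2 rad of its axis, every centre at least 5 mm below the mouth plane (last piece at most 18 mm proud), after the full column was pressed on the stop with over 8 N (x of piece_a_mid in the frame of tube_mouth between -0.006 and 0.006 m and y of piece_a_mid in the frame of tube_mouth between -0.006 and 0.006 m and z of piece_a_mid in the frame of tube_mouth between -0.125 and -0.005 m and angle between the z axis of each of piece_a_mid, piece_b_mid, piece_c_mid and the z axis of tube_mouth, either way round below 0.2 rad and x of piece_b_mid in the frame of tube_mouth between -0.006 and 0.006 m and y of piece_b_mid in the frame of tube_mouth between -0.006 and 0.006 m and z of piece_b_mid in the frame of tube_mouth between -0.125 and -0.005 m and x of piece_c_mid in the frame of tube_mouth between -0.006 and 0.006 m and y of piece_c_mid in the frame of tube_mouth between -0.006 and 0.006 m and z of piece_c_mid in the frame of tube_mouth between -0.125 and -0.005 m and linear speed of each of piece_a, piece_b, piece_c below 0.02 m/s); the robot touches nothing.
It fails at once if the column is forced: more than 45 N on the follower (contact force between follower and piece_a above 45 N or contact force between follower and piece_b above 45 N or contact force between follower and piece_c above 45 N).
It fails at once if a bystander is disturbed by more than 30 mm (distance of any of offcut, thin_carrot, cutter, jar, label_roll from where it was at the start of the episode above 0.03 m).
It also fails if it takes over 72 s, if anything falls off the work surface, if the arm or the gripper's body presses on something with over 40 N, if the wrist force passes 120 N, or if a joint passes its speed limit or range.

## Working session

There is one attempt and no reset: what is moved stays moved. The work goes in short steps, Python scripts to look and compute and a shell command to move; the robot and the scene stay as the last step left them, time stands still between calls to the robot, and variables do not carry over. Pictures are saved under pics/ and viewed, and the job is handed in when it is done.

```bash
ls; mkdir -p pics
cat > h.py <<'E'
import numpy as np, cv2
from cell import bot, get_image, calibration, boxes_of
def px2w(cam, depth, u, v, T=None):
    c=calibration(cam); f=200/np.tan(np.radians(c["vertical_fov"])/2)
    d=depth[int(v),int(u)]; T=np.array(c["T"]) if T is None else T
    return (T@np.array([(u-c["cx"])*d/f,(v-c["cy"])*d/f,d,1]))[:3]
def cloud(cam, depth):
    c=calibration(cam); f=depth.shape[0]/2/np.tan(np.radians(c["vertical_fov"])/2)
    v,u=np.indices(depth.shape); P=np.stack([(u-c["cx"])*depth/f,(v-c["cy"])*depth/f,depth],-1)
    T=np.array(c["T"]); W=P@T[:3,:3].T+T[:3,3]; W[depth<=0]=np.nan; return W
def save(n,p): cv2.imwrite('pics/'+n+'.png',p[:,:,::-1])
E
python3 - <<'E'
from h import *
s=bot.sense(); print(s)
for c in ["scene","top"]:
    p,d=get_image(c); save(c+"0",p); np.save(c+"0.npy",d); np.save(c+"0W.npy",cloud(c,d))
    print(c,calibration(c))
    for l in ["tube_mouth","magazine","follower","feed_tube","piece_a_mid","offcut","cutter","jar","label_roll","thin_carrot"]:
        try: print(l,[(round(b["confidence"],2),np.round(b["location"],3)) for b in boxes_of(c,l)][:5])
        except Exception as e: print(l,e)
E
```

```text
pics
{'t': 0.0, 'joint_pos': array([ 1.11901619e+00,  3.42710694e-01,  1.52502844e+00, -1.74416624e-05,
        1.27535654e+00, -1.46033570e-01]), 'qd': array([ 0.00037161,  0.00017073,  0.00083739,  0.00179137, -0.00092365,
       -0.0006051 ]), 'tau': array([-5.51544508e-04, -4.31241131e+01, -2.44224590e+01,  7.17566279e-02,
        5.58353914e-02, -1.20331633e-04]), 'tool_pos': array([0.15786774, 0.50032141, 0.25104717]), 'ee_rot': array([[-9.53623964e-01,  3.00999873e-01, -6.41158322e-04],
       [ 3.01000487e-01,  9.53623017e-01, -1.35950894e-03],
       [ 2.02211317e-04, -1.48944927e-03, -9.99998870e-01]]), 'ft_force': array([-0.88656105,  0.12624746, -0.85687619]), 'moment': array([-0.0163003 ,  0.0315709 , -0.03178109]), 'gripper_width': 0.9975767438902959}
scene {'vertical_fov': 54.87824352531507, 'cx': 311.6700513495355, 'cy': 200.17900594902878, 'T': array([[ 0.87487526, -0.29200406,  0.3864284 ,  0.0568171 ],
       [-0.48419341, -0.50710039,  0.7130259 , -0.67916115],
       [-0.01224847, -0.81091481, -0.58503602,  0.77472225],
       [ 0.        ,  0.        ,  0.      
[... 760 characters left out ...]
305144,  0.3322505 ],
       [-0.99997376,  0.0067025 ,  0.00275003,  0.13675842],
       [-0.0036173 , -0.13303068, -0.99110532,  1.24391524],
       [ 0.        ,  0.        ,  0.        ,  1.        ]])}
tube_mouth [(0.83, array([0.489, 0.378, 0.153]))]
magazine [(0.87, array([0.49, 0.37, 0.01]))]
follower [(0.56, array([ 0.414, -0.086,  0.043]))]
feed_tube [(0.83, array([0.495, 0.374, 0.151]))]
piece_a_mid [(0.59, array([ 0.521, -0.243,  0.06 ]))]
offcut [(0.65, array([ 0.562, -0.09 ,  0.046]))]
cutter [(0.79, array([ 0.315, -0.181,  0.032]))]
jar [(0.96, array([0.589, 0.515, 0.121]))]
label_roll [(0.53, array([0.387, 0.103, 0.039]))]
thin_carrot [(0.46, array([ 0.416, -0.087,  0.043]))]
```

View pics/scene0.png

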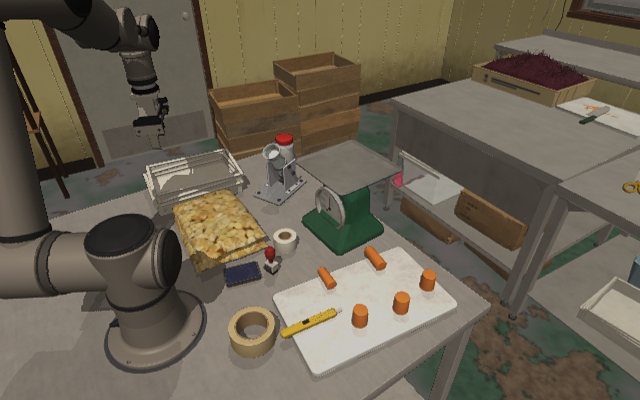

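View pics/top0.png

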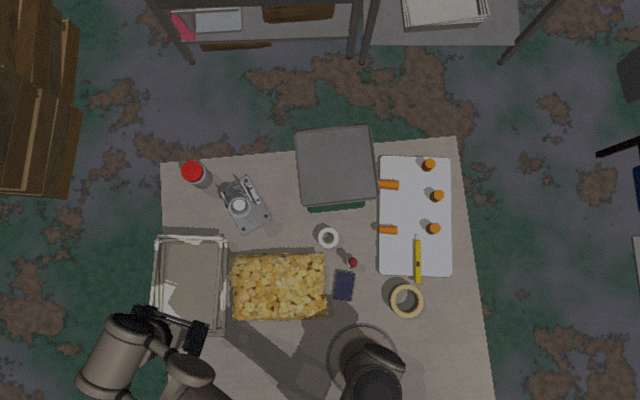

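The scene view shows the three upright pieces at about (360,316), (401,303) and (428,280), the magazine at (280,170) and the board lower right. In the top view the pieces are at (434,228), (438,196) and (428,165), and the tube mouth is at about (238,203). Next I measure the pieces and the tube.

Run:
```python
from h import *
for cam in ["top","scene"]:
    p=cv2.imread(f'pics/{cam}0.png'); W=np.load(f'{cam}0W.npy'); hsv=cv2.cvtColor(p,cv2.COLOR_BGR2HSV)
    m=((hsv[...,0]<18)&(hsv[...,1]>150)&(hsv[...,2]>80)&(W[...,2]>0.022)&(W[...,2]<0.08)&(W[...,1]<-0.04)).astype(np.uint8)
    n,L,st,_=cv2.connectedComponentsWithStats(m)
    for i in range(1,n):
        if st[i,4]<30: continue
        Q=W[L==i]; t=Q[Q[:,2]>0.0595]
        print(cam,st[i],np.nanmedian(Q,0).round(4),"top",len(t),t.mean(0).round(4) if len(t) else '', np.ptp(t,axis=0).round(3) if len(t) else '')
p=cv2.imread('pics/top0.png'); cv2.imwrite('pics/topmag.png',cv2.resize(p[160:260,180:310],None,fx=6,fy=6,interpolation=cv2.INTER_CUBIC))
p=cv2.imread('pics/scene0.png'); cv2.imwrite('pics/scmag.png',cv2.resize(p[125:215,230:330],None,fx=6.5,fy=6.5,interpolation=cv2.INTER_CUBIC))
```

```text
top [425 159  10  12  52] [ 0.6241 -0.224   0.0626] top 45 [ 0.6246 -0.2242  0.0632] [0.03 0.03 0.01]
top [379 180  20   9 142] [ 0.5615 -0.0944  0.0472] top 0  
top [434 190  10  10  59] [ 0.5243 -0.2493  0.0625] top 54 [ 0.524  -0.2508  0.0632] [0.029 0.03  0.009]
top [430 223  10  10  72] [ 0.4182 -0.233   0.0634] top 70 [ 0.4171 -0.2332  0.0636] [0.029 0.029 0.008]
top [379 226  18   8 119] [ 0.4143 -0.0891  0.0432] top 0  
scene [364 247  22  23 258] [ 0.5582 -0.1049  0.0439] top 0  
scene [318 267  18  22 201] [ 0.411  -0.0999  0.0406] top 0  
scene [420 269  16  22 260] [ 0.6206 -0.2376  0.0549] top 103 [ 0.6278 -0.2315  0.0616] [0.034 0.032 0.006]
scene [393 292  17  22 294] [ 0.5177 -0.2602  0.0558] top 126 [ 0.524  -0.2541  0.0617] [0.033 0.033 0.006]
scene [352 304  16  24 310] [ 0.4121 -0.2438  0.0572] top 139 [ 0.4168 -0.2366  0.0615] [0.031 0.036 0.005]
```

View pics/topmag.png

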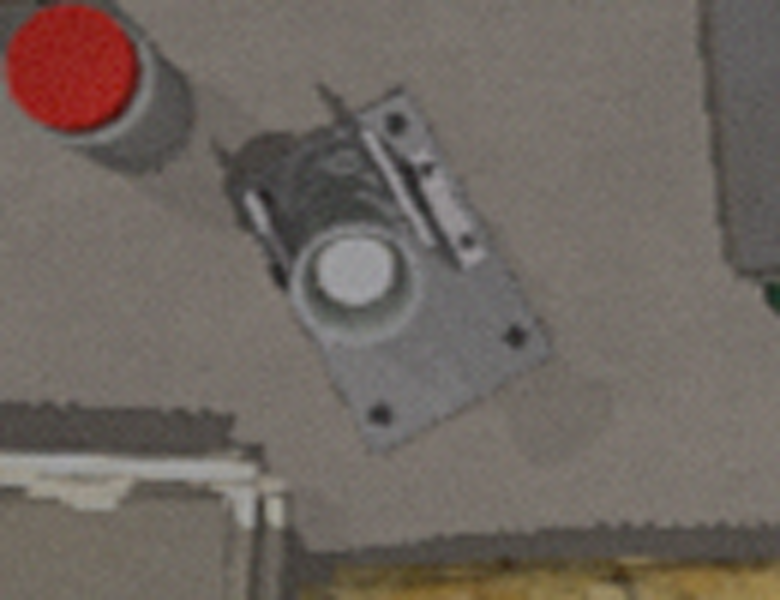

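View pics/scmag.png

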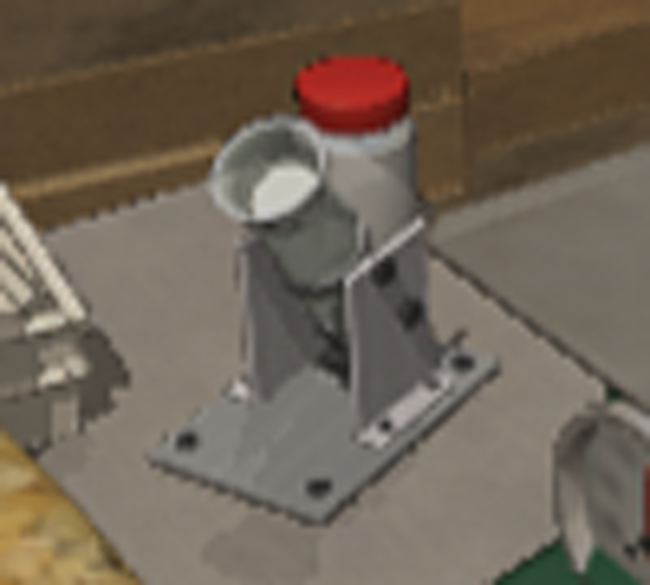

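Top crop: the mouth ring is centred near (358,283) in the crop with the white follower inside, and the base axis runs up and to the left. Scene crop: the mouth ring is centred near (270,168), with the jar behind it. I'll triangulate the mouth and the base heading.

```bash
cat >> h.py <<'E'
def ray(cam,u,v):
    c=calibration(cam); f=200/np.tan(np.radians(c["vertical_fov"])/2); T=np.array(c["T"])
    r=T[:3,:3]@np.array([(u-c["cx"])/f,(v-c["cy"])/f,1]); return T[:3,3],r
def atz(cam,u,v,z):
    o,r=ray(cam,u,v); return o+r*(z-o[2])/r[2]
E
python3 - <<'E'
from h import *
a=atz("top",180+358/6,160+283/6,.172); b=atz("scene",230+270/6.5,125+168/6.5,.172); print(a,b)
# triangulate
o1,r1=ray("top",180+358/6,160+283/6);o2,r2=ray("scene",230+270/6.5,125+168/6.5)
A=np.stack([r1,-r2],1); t=np.linalg.lstsq(A,o2-o1,rcond=None)[0]; print(o1+r1*t[0],o2+r2*t[1])
P=[atz("top",180+x/6,160+y/6,.008) for x,y in [(550,345),(375,450),(405,85)]]
print(np.round(P,4)); d=P[2]-P[0]; e=P[1]-P[0]; print(np.degrees(np.arctan2(d[1],d[0])),np.linalg.norm(d),np.degrees(np.arctan2(e[1],e[0])),np.linalg.norm(e))
P=[atz("scene",230+x/6.5,125+y/6.5,.008) for x,y in [(320,522),(150,458),(497,365)]]
print(np.round(P,4)); d=P[2]-P[0]; e=P[1]-P[0]; print(np.degrees(np.arctan2(d[1],d[0])),np.linalg.norm(d),np.degrees(np.arctan2(e[1],e[0])),np.linalg.norm(e))
W=np.load('top0W.npy')
for v in range(196,222,2): print(v,[ (tuple((W[v,u]*1000).round(0).astype(int)) if W[v,u,0]==W[v,u,0] else None) for u in range(228,256,4)])
E
```

```text
[0.47205093 0.36488663 0.172     ] [0.47463364 0.36126636 0.172     ]
[0.47227882 0.36525851 0.17025263] [0.47572254 0.36397787 0.17042921]
[[0.4578 0.2918 0.008 ]
 [0.3999 0.3883 0.008 ]
 [0.6065 0.3755 0.008 ]]
29.389749697345664 0.17064298607758102 120.9407400547648 0.11256921018977435
[[0.455  0.2838 0.008 ]
 [0.4005 0.3813 0.008 ]
 [0.6043 0.3687 0.008 ]]
29.626546585262584 0.17179140471645937 119.19464008008175 0.11171882255036064
196 [(np.int64(532), np.int64(440), np.int64(8)), (np.int64(512), np.int64(397), np.int64(132)), (np.int64(508), np.int64(381), np.int64(153)), (np.int64(508), np.int64(369), np.int64(152)), (np.int64(514), np.int64(364), np.int64(117)), (np.int64(514), np.int64(352), np.int64(115)), (np.int64(529), np.int64(357), np.int64(20))]
198 [(np.int64(518), np.int64(429), np.int64(52)), (np.int64(502), np.int64(393), np.int64(152)), (np.int64(496), np.int64(372), np.int64(191)), (np.int64(497), np.int64(362), np.int64(182)), (np.int64(497), np.int64(351), np.int64(182)), (np.int64(523), np.int64(371), np.int64(16)), (np.int64(516), np.int64(349), np.int64(63)
[... 2928 characters left out ...]
nt64(8)), (np.int64(463), np.int64(358), np.int64(7))]
218 [(np.int64(458), np.int64(440), np.int64(0)), (np.int64(457), np.int64(425), np.int64(5)), (np.int64(457), np.int64(410), np.int64(12)), (np.int64(457), np.int64(399), np.int64(4)), (np.int64(456), np.int64(383), np.int64(13)), (np.int64(456), np.int64(371), np.int64(11)), (np.int64(456), np.int64(357), np.int64(11))]
220 [(np.int64(451), np.int64(439), np.int64(2)), (np.int64(451), np.int64(426), np.int64(0)), (np.int64(450), np.int64(411), np.int64(10)), (np.int64(450), np.int64(397), np.int64(9)), (np.int64(450), np.int64(384), np.int64(8)), (np.int64(450), np.int64(371), np.int64(10)), (np.int64(450), np.int64(357), np.int64(9))]
```

```bash
python3 -m crank '[{"xyz":[6,-2,6],"yaw":10,"gripper":-1},{"xyz":[12,-5,10],"yaw":20,"gripper":-1},{"xyz":[18,-8,12],"yaw":30,"gripper":-1},{"xyz":[22,-11,12],"yaw":40,"gripper":-1},{"xyz":[24,-13,12],"yaw":47,"gripper":-1},{"xyz":[24,-13,12],"yaw":47,"gripper":-1},{"xyz":[24,-13,12],"yaw":47,"gripper":-1}]' 10
python3 - <<'E'
from h import *
s=bot.sense(); print(s["tool_pos"],s["ee_rot"],s["ft_force"])
p,d=get_image("wrist"); save("w1",p); np.save("w1.npy",d); c=calibration("wrist");print(c); np.save("w1W.npy",cloud("wrist",d))
print([(b["confidence"],b["location"]) for b in boxes_of("wrist","tube_mouth")])
E
```

```text
t: 1.98
tool_pos: [0.3979, 0.3706, 0.3715]
ee_rot: [[-0.872, -0.49, -0.001], [-0.49, 0.872, 0.0], [0.001, 0.001, -1.0]]
ft_force: [-0.5, -0.2, 0.1]
gripper_width: 1.001
[0.3979146  0.37061235 0.37153937] [[-8.71502472e-01 -4.90390511e-01 -7.66722863e-04]
 [-4.90390774e-01  8.71502640e-01  1.92528832e-04]
 [ 5.73786687e-04  5.43783171e-04 -9.99999688e-01]] [-0.45129412 -0.15202234  0.09164003]
{'vertical_fov': 68.44051927338907, 'cx': 319.8093907724635, 'cy': 195.46726373050794, 'T': array([[-4.92927823e-01,  8.31093474e-01,  2.57499124e-01,
         3.27149772e-01],
       [ 8.70070205e-01,  4.70840113e-01,  1.45902116e-01,
         3.31055146e-01],
       [ 1.73795082e-05,  2.95961528e-01, -9.55199861e-01,
         5.05031866e-01],
       [ 0.00000000e+00,  0.00000000e+00,  0.00000000e+00,
         1.00000000e+00]])}
[(0.87, [0.4871, 0.3659, 0.1607])]
```

View pics/w1.png

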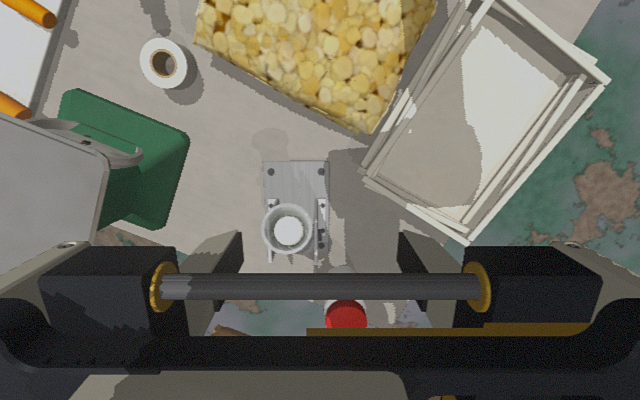

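The wrist view shows the base square with the image, so the jaws line up with the tube's level axis. The mouth ring is centred near (288,230). I'll zoom in and fit it.

Run:
```python
from h import *
p=cv2.imread('pics/w1.png'); cv2.imwrite('pics/w1z.png',cv2.resize(p[150:275,230:350],None,fx=4.8,fy=4.8,interpolation=cv2.INTER_CUBIC))
W=np.load('w1W.npy')
for u in (288,):
  for v in range(196,262,2): print(v,(W[v,u]*1000).round(0))
print('row')
for u in range(256,322,3): print(u,(W[230,u]*1000).round(0))
```

```text
196 [489. 358.  10.]
198 [492. 360.  11.]
200 [496. 362.  10.]
202 [498. 363.  12.]
204 [450. 355. 158.]
206 [452. 356. 158.]
208 [455. 358. 158.]
210 [458. 359. 155.]
212 [461. 360. 153.]
214 [468. 363. 142.]
216 [470. 364. 143.]
218 [471. 365. 146.]
220 [474. 366. 146.]
222 [475. 367. 148.]
224 [477. 368. 150.]
226 [480. 370. 150.]
228 [481. 371. 152.]
230 [483. 372. 153.]
232 [485. 373. 154.]
234 [487. 374. 156.]
236 [489. 375. 158.]
238 [491. 377. 158.]
240 [492. 378. 161.]
242 [494. 379. 162.]
244 [497. 380. 161.]
246 [494. 380. 172.]
248 [493. 380. 180.]
250 [493. 381. 184.]
252 [494. 381. 187.]
254 [596. 413.  -0.]
256 [599. 415.  -0.]
258 [603. 417.   0.]
260 [606. 419.   2.]
row
256 [580. 338.   1.]
259 [578. 343.   0.]
262 [490. 342. 174.]
265 [489. 345. 172.]
268 [489. 349. 168.]
271 [491. 352. 159.]
274 [492. 356. 154.]
277 [490. 360. 153.]
280 [488. 363. 154.]
283 [487. 366. 153.]
286 [484. 370. 154.]
289 [482. 373. 154.]
292 [481. 377. 153.]
295 [479. 380. 153.]
298 [477. 383. 152.]
301 [475. 387. 152.]
304 [469. 388. 163.]
307 [463. 390. 172.]
310 [461. 393. 174.]
313 [524. 428.  10.]
316 [482. 412. 111.]
319 [481. 417. 107.]
```

View pics/w1z.png

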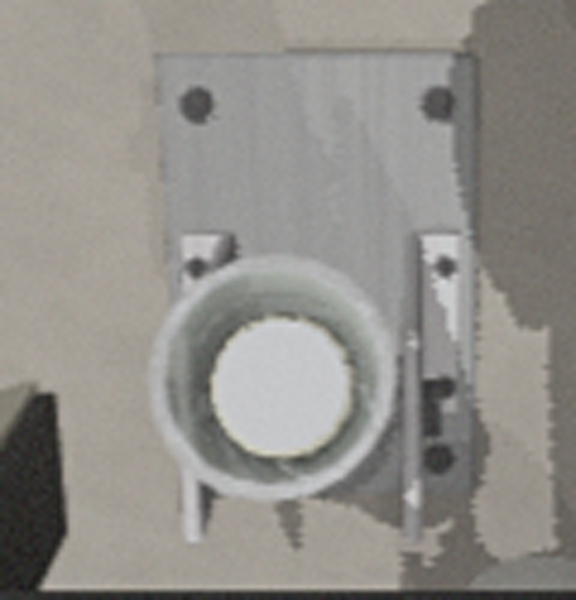

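Run:
```python
from h import *
W=np.load('w1W.npy'); p=cv2.imread('pics/w1.png').astype(int); d=np.load('w1.npy')
az=np.radians(29.5); n=np.array([-.5*np.cos(az),-.5*np.sin(az),.866]); h=np.array([np.cos(az),np.sin(az),0]); l=np.array([-np.sin(az),np.cos(az),0])
sub=W.copy()
V,U=np.indices(d.shape)
br=p.min(2)
m=(br>190)&(abs(U-288)<25)&(abs(V-230)<22)
nn,L,st,c=cv2.connectedComponentsWithStats(m.astype(np.uint8)); i=1+np.argmax(st[1:,4]); print(st[i],c[i])
F=W[L==i]; F=F[~np.isnan(F[:,0])]
ce=np.median(F,0); _,_,vt=np.linalg.svd(F-F.mean(0)); nf=vt[2]*np.sign(vt[2][2]); print("follower mean",F.mean(0),"normal",nf,np.degrees(np.arctan2(-nf[1],-nf[0])),np.degrees(np.arccos(nf[2])))
# lip points: within 4mm plane of mouth
for c0 in ([.473,.365,.172],):
    c0=np.array(c0); R=W.reshape(-1,3)-c0; a=R@n; r=np.hypot(R@np.cross(l,n),R@l)
    k=(abs(a)<5e-3)&(r<.036)&(r>.024); Q=R[k]; x=Q@np.cross(l,n); y=Q@l
    print(k.sum(),"axial med",np.median(Q@n)); A=np.c_[2*x,2*y,np.ones(len(x))]; s=np.linalg.lstsq(A,x*x+y*y,rcond=None)[0]; print("circle c",s[:2],"r",np.sqrt(s[2]+s[0]**2+s[1]**2))
    print("u range",x.min(),x.max(),"y",y.min(),y.max())
    print("follower rel", [(F.mean(0)-c0)@v for v in (np.cross(l,n),l,n)])
```

```text
[275 217  27  27 576] [287.96006944 230.046875  ]
follower mean [0.48331218 0.37189585 0.15337982] normal [-0.4341253  -0.25178827  0.86494965] 30.113297727793515 30.1230440220567
817 axial med -0.0002404957967061672
circle c [0.00109197 0.00105895] r 0.028357555605879155
u range -0.03023122371225813 0.03250819012040048 y -0.030146225965630605 0.032719944238412034
follower rel [np.float64(0.0014031493834468847), np.float64(0.0009238762730412933), np.float64(-0.022310544958700863)]
```

The follower is about 22 mm below the mouth plane, with its normal 30° off upright at azimuth 30°, and the mouth is at about (0.473, 0.366, 0.172). These agree with the description. Now I go to the nearest piece.

```bash
python3 -m crank '[{"xyz":[0,-6,0],"yaw":0,"gripper":-0.3},{"xyz":[0,-12,0],"yaw":0,"gripper":-0.3},{"xyz":[0,-18,0],"yaw":0,"gripper":-0.3},{"xyz":[0,-24,0],"yaw":0,"gripper":-0.3},{"xyz":[0,-30,0],"yaw":0,"gripper":-0.3},{"xyz":[0,-36,0],"yaw":0,"gripper":-0.3},{"xyz":[0,-42,0],"yaw":0,"gripper":-0.3},{"xyz":[0,-48,-4],"yaw":0,"gripper":-0.3},{"xyz":[1,-54,-8],"yaw":0,"gripper":-0.3},{"xyz":[1.9,-60.6,-12],"yaw":0,"gripper":-0.3},{"xyz":[1.9,-60.6,-17],"yaw":0,"gripper":-0.3},{"xyz":[1.9,-60.6,-21],"yaw":0,"gripper":-0.3},{"xyz":[1.9,-60.6,-21],"yaw":0,"gripper":-0.3},{"xyz":[1.9,-60.6,-21],"yaw":0,"gripper":-0.3}]' 10
cat > pieces.py <<'E'
from h import *
import sys
s=bot.sense(); print(s["tool_pos"],s["ft_force"],s["gripper_width"])
p,d=get_image("wrist"); save(sys.argv[1],p); W=cloud("wrist",d)
hsv=cv2.cvtColor(p,cv2.COLOR_RGB2HSV)
m=((hsv[...,0]<18)&(hsv[...,1]>140)&(hsv[...,2]>70)&(W[...,2]>0.0585)&(W[...,2]<0.08)&(W[...,1]<-0.04)).astype(np.uint8)
n,L,st,_=cv2.connectedComponentsWithStats(m)
for i in range(1,n):
    if st[i,4]<60: continue
    Q=W[L==i]; print(st[i],Q.mean(0).round(4),np.ptp(Q,axis=0).round(3), ((Q.min(0)+Q.max(0))/2).round(4))
E
python3 pieces.py w2
```

```text
t: 3.82
tool_pos: [0.4172, -0.2342, 0.1634]
ee_rot: [[-0.869, -0.494, 0.001], [-0.494, 0.869, -0.001], [-0.001, -0.002, -1.0]]
ft_force: [0.6, 0.2, 0.7]
gripper_width: 0.649
[ 0.41720123 -0.23419455  0.1634463 ] [0.63514359 0.24495518 0.72678191] 0.6488171134415105
[300 184  39  39 197] [ 0.4107 -0.2342  0.0629] [0.031 0.035 0.007] [ 0.4169 -0.2363  0.0621]
```

View pics/w2.png

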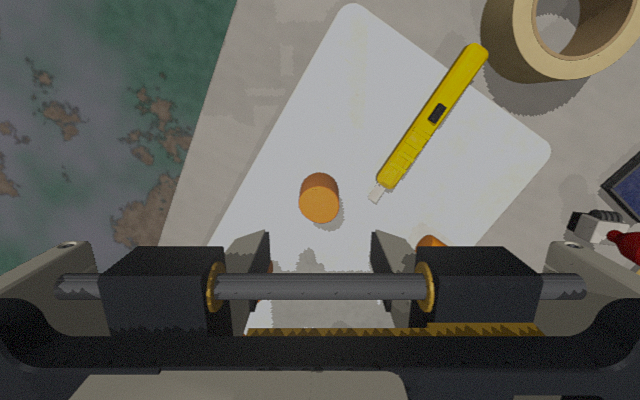

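The piece's top disc shows at (320,203), between the fingers. The finger paths are clear: the cutter is near (430,120) and the thin carrot near (430,240).

Run:
```python
from h import *
p=cv2.imread('pics/w2.png');cv2.imwrite('pics/w2z.png',cv2.resize(p[160:240,280:360],None,fx=7,fy=7,interpolation=cv2.INTER_CUBIC))
for u,v in [(320,203),(320,204),(319.5,202)]: print(atz("wrist",u,v,.0635))
```

```text
[ 0.41633322 -0.2356831   0.0635    ]
[ 0.41710404 -0.23524355  0.0635    ]
[ 0.41577216 -0.23648573  0.0635    ]
```

View pics/w2z.png

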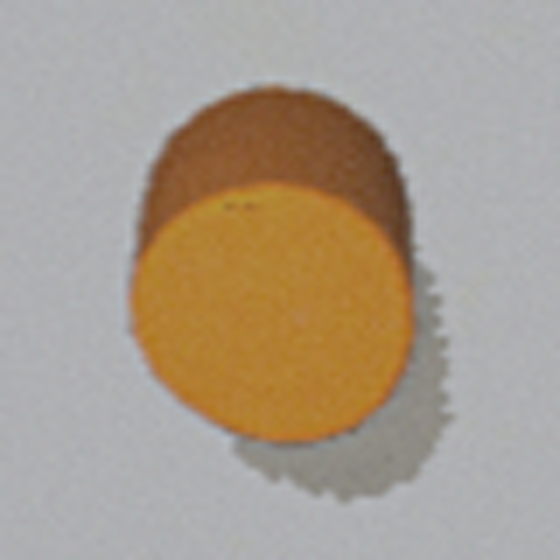

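```bash
python3 -m crank '[{"xyz":[0.1,-0.15,-5],"yaw":0,"gripper":-0.3},{"xyz":[0.1,-0.15,-9.5],"yaw":0,"gripper":-0.3},{"xyz":[0.1,-0.15,-9.5],"yaw":0,"gripper":-0.3},{"xyz":[0.1,-0.15,-9.5],"yaw":0,"gripper":1},{"xyz":[0.1,-0.15,-9.5],"yaw":0,"gripper":1},{"xyz":[0.1,-0.15,-9.5],"yaw":0,"gripper":1},{"xyz":[0.1,-0.15,-9.5],"yaw":0,"gripper":1},{"xyz":[0.1,-0.15,-7.5],"yaw":0,"gripper":1},{"xyz":[0.1,-0.15,-4],"yaw":0,"gripper":1}]' 10
python3 pieces.py w3
```

```text
t: 5.0
tool_pos: [0.4179, -0.2357, 0.1244]
ee_rot: [[-0.869, -0.494, 0.001], [-0.494, 0.869, -0.001], [-0.0, -0.002, -1.0]]
ft_force: [0.6, 0.2, -0.3]
gripper_width: 0.407
[ 0.41791335 -0.23566745  0.12440371] [ 0.64610909  0.20820483 -0.31035884] 0.40661609206870997
```

View pics/w3.png

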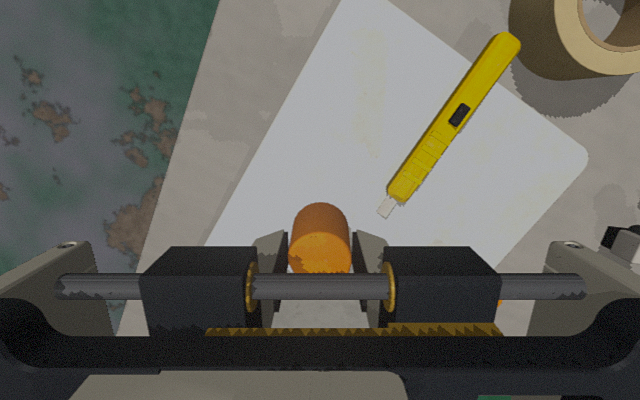

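```bash
python3 -m crank '[{"xyz":[0,0,6],"yaw":0,"gripper":1},{"xyz":[0,2,11.5],"yaw":0,"gripper":1},{"xyz":[0,6,16],"yaw":0,"gripper":1},{"xyz":[0,11,19],"yaw":0,"gripper":1},{"xyz":[0,17,20.5],"yaw":0,"gripper":1},{"xyz":[0,23,20.5],"yaw":0,"gripper":1},{"xyz":[0,29,20.5],"yaw":0,"gripper":1},{"xyz":[0,35,20.5],"yaw":0,"gripper":1},{"xyz":[1,41,20.5],"yaw":0,"gripper":1},{"xyz":[2.5,47,20.5],"yaw":0,"gripper":1},{"xyz":[4,53,20],"yaw":0,"gripper":1},{"xyz":[5.2,58,18],"yaw":0,"gripper":1},{"xyz":[5.7,60.3,15],"yaw":0,"gripper":1},{"xyz":[5.7,60.3,13.1],"yaw":0,"gripper":1},{"xyz":[5.7,60.3,13.1],"yaw":0,"gripper":1},{"xyz":[5.7,60.3,13.1],"yaw":0,"gripper":1}]' 10
python3 - <<'E'
from h import *
s=bot.sense(); print(s["tool_pos"],s["ft_force"])
p,d=get_image("wrist"); save("w4",p)
p,d=get_image("scene"); cv2.imwrite('pics/s4.png',cv2.resize(p[90:220,210:350,::-1],None,fx=5,fy=4.6,interpolation=cv2.INTER_CUBIC))
E
```

```text
t: 7.05
tool_pos: [0.4774, 0.3657, 0.2615]
ee_rot: [[-0.87, -0.494, 0.009], [-0.494, 0.87, -0.005], [-0.005, -0.009, -1.0]]
ft_force: [-0.0, 0.1, -0.3]
gripper_width: 0.409
[0.47742062 0.36570027 0.26148797] [-0.03257471  0.13958577 -0.26562344]
```

View pics/w4.png

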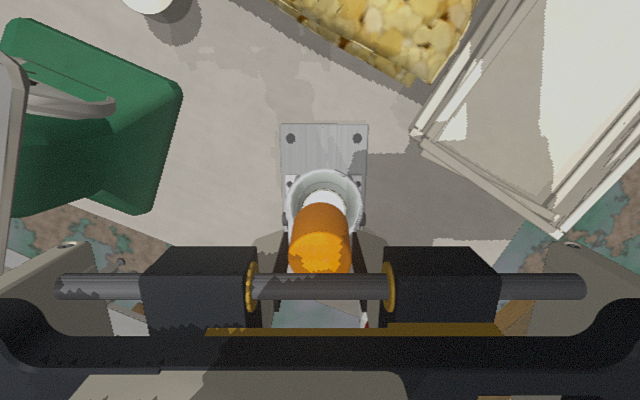

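View pics/s4.png

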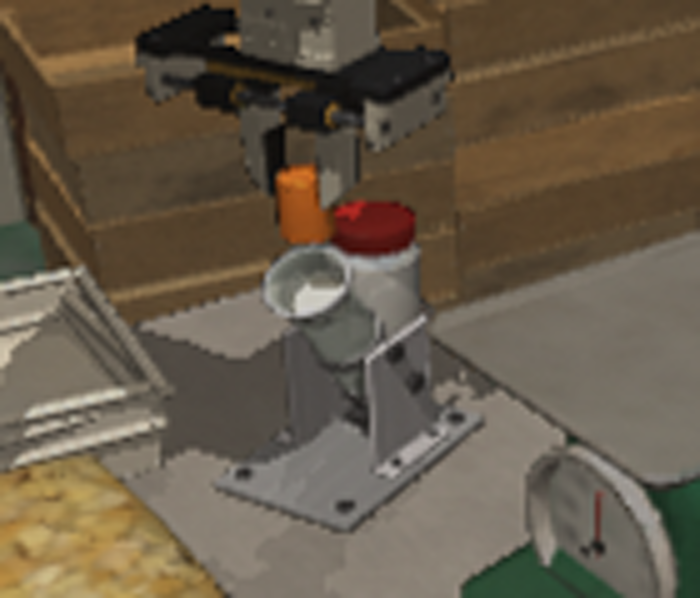

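```bash
python3 -m crank '[{"xyz":[-0.27,0.13,-1.0],"yaw":0,"gripper":1},{"xyz":[-0.27,0.13,-1.4],"yaw":0,"gripper":1},{"xyz":[-0.27,0.13,-1.4],"yaw":0,"gripper":1}]' 10
python3 - <<'E'
from h import *
s=bot.sense(); print(s["tool_pos"],s["ft_force"])
p,d=get_image("wrist"); save("w5",p)
for u,v in [(285,195),(364,195),(324,169)]: print(atz("wrist",u,v,.172))
E
```

```text
t: 7.52
tool_pos: [0.4746, 0.3668, 0.2473]
ee_rot: [[-0.87, -0.494, 0.009], [-0.494, 0.87, -0.006], [-0.005, -0.009, -1.0]]
ft_force: [0.8, -0.3, -0.9]
gripper_width: 0.408
[0.47461348 0.36679933 0.24727039] [ 0.76608897 -0.28365696 -0.87798548]
[0.47430254 0.33565061 0.172     ]
[0.44509526 0.38658621 0.172     ]
[0.44277649 0.35100503 0.172     ]
```

View pics/w5.png

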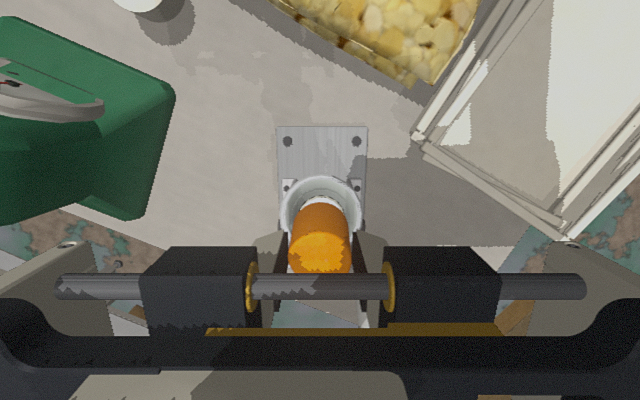

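The piece (u≈319) is laterally centred over the ring (279–361, centre 320). I'm lowering it into the flare.

```bash
python3 -m crank '[{"xyz":[0,0,-1.5],"yaw":0,"gripper":1},{"xyz":[0,0,-2.6],"yaw":0,"gripper":1},{"xyz":[0,0,-3.2],"yaw":0,"gripper":1},{"xyz":[0,0,-3.2],"yaw":0,"gripper":1}]' 8
```

```text
t: 8.07
tool_pos: [0.4746, 0.3668, 0.2148]
ee_rot: [[-0.87, -0.494, 0.008], [-0.494, 0.87, -0.006], [-0.004, -0.009, -1.0]]
ft_force: [-0.5, -0.4, -0.8]
gripper_width: 0.41
```

```bash
python3 -m crank '[{"xyz":[0,0,-0.4],"yaw":0,"gripper":1},{"xyz":[0,0,-0.4],"yaw":0,"gripper":1}]' 8
```

```text
t: 8.32
tool_pos: [0.4745, 0.3667, 0.2106]
ee_rot: [[-0.87, -0.494, 0.008], [-0.494, 0.87, -0.006], [-0.004, -0.009, -1.0]]
ft_force: [0.8, 0.0, -1.1]
gripper_width: 0.405
```

```bash
python3 -m crank '[{"xyz":[0,0,-0.25],"yaw":0,"gripper":1},{"xyz":[-0.15,-0.1,-0.4],"yaw":0,"gripper":1},{"xyz":[-0.35,-0.2,-0.6],"yaw":0,"gripper":1},{"xyz":[-0.35,-0.2,-0.6],"yaw":0,"gripper":1}]' 6
python3 - <<'E'
from h import *
p,d=get_image("wrist"); save("w6",p)
p,d=get_image("scene"); cv2.imwrite('pics/s6.png',cv2.resize(p[90:190,220:340,::-1],None,fx=6,fy=6,interpolation=cv2.INTER_CUBIC))
E
```

```text
t: 8.82
tool_pos: [0.472, 0.3656, 0.2063]
ee_rot: [[-0.87, -0.494, 0.012], [-0.494, 0.87, -0.003], [-0.009, -0.009, -1.0]]
ft_force: [1.0, 1.8, 5.4]
gripper_width: 0.41
```

View pics/s6.png

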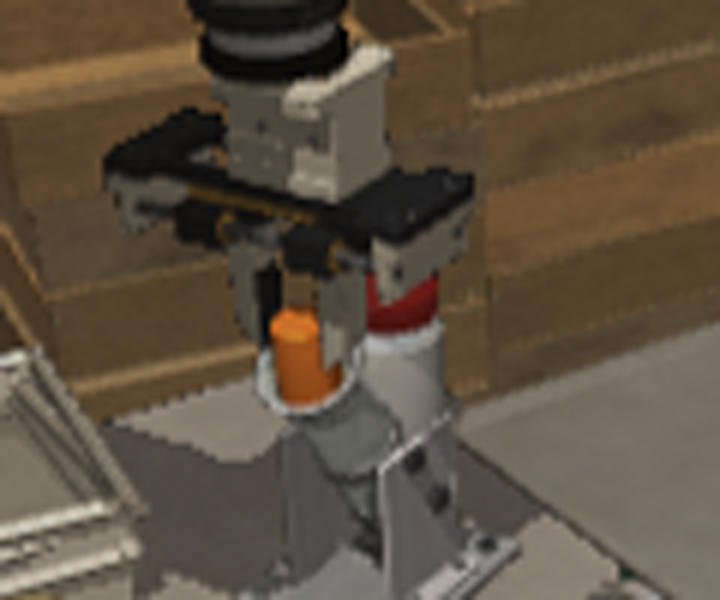

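Contact at about 5 N, and the piece is still upright in the flare (piece at (300,355) in the crop). I'll loosen to a light grip and sweep back and down so it pivots in the pads.

```bash
python3 -m crank '[{"xyz":[-0.1,-0.06,-0.1],"yaw":0,"gripper":1},{"xyz":[-0.3,-0.17,-0.2],"yaw":0,"gripper":1},{"xyz":[-0.5,-0.28,-0.35],"yaw":0,"gripper":1},{"xyz":[-0.6,-0.34,-0.5],"yaw":0,"gripper":1},{"xyz":[-0.6,-0.34,-0.5],"yaw":0,"gripper":1}]' 3
python3 - <<'E'
from h import *
p,d=get_image("wrist"); save("w7",p)
p,d=get_image("scene"); cv2.imwrite('pics/s7.png',cv2.resize(p[90:190,220:340,::-1],None,fx=6,fy=6,interpolation=cv2.INTER_CUBIC))
E
```

```text
t: 9.55
tool_pos: [0.4658, 0.3621, 0.201]
ee_rot: [[-0.87, -0.494, 0.012], [-0.494, 0.87, -0.004], [-0.008, -0.009, -1.0]]
ft_force: [0.1, 0.9, 2.1]
gripper_width: 0.414
```

View pics/s7.png

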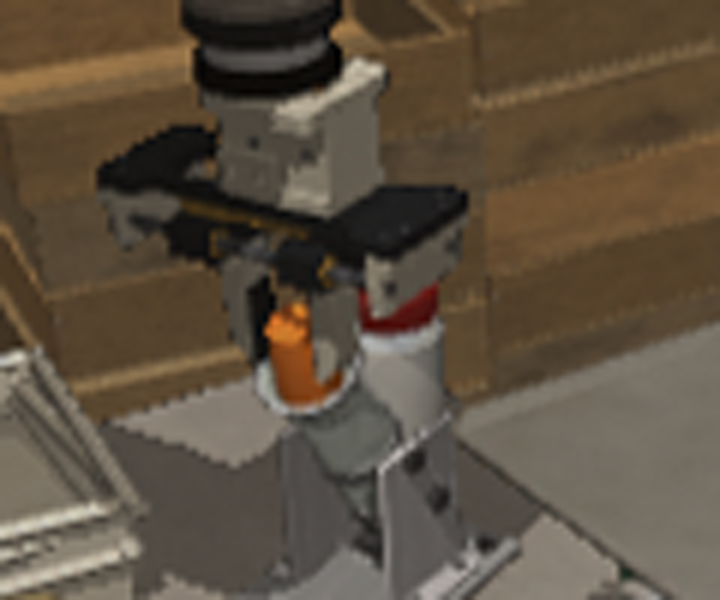

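View pics/w7.png

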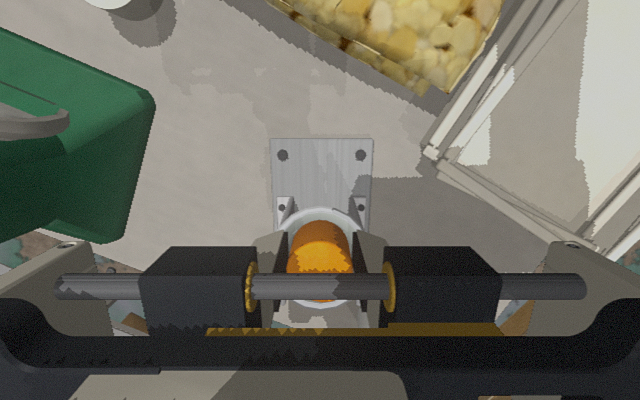

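It is pivoting: the top now leans back towards the robot. I'll go a few millimetres further, release and rise.

```bash
python3 -m crank '[{"xyz":[-0.2,-0.11,-0.05],"yaw":0,"gripper":1},{"xyz":[-0.4,-0.22,-0.1],"yaw":0,"gripper":1},{"xyz":[-0.4,-0.22,-0.1],"yaw":0,"gripper":-0.3},{"xyz":[-0.4,-0.22,-0.1],"yaw":0,"gripper":-0.3},{"xyz":[-0.4,-0.22,-0.1],"yaw":0,"gripper":-0.3},{"xyz":[-0.4,-0.22,3],"yaw":0,"gripper":-0.3},{"xyz":[-0.4,-0.22,7],"yaw":0,"gripper":-0.3},{"xyz":[-4,-2.3,9],"yaw":0,"gripper":1},{"xyz":[-4,-2.3,9],"yaw":0,"gripper":1},{"xyz":[-4,-2.3,9],"yaw":0,"gripper":1}]' 3
python3 - <<'E'
from h import *
p,d=get_image("wrist"); save("w8",p); np.save("w8W.npy",cloud("wrist",d))
p,d=get_image("scene"); cv2.imwrite('pics/s8.png',cv2.resize(p[90:190,220:340,::-1],None,fx=6,fy=6,interpolation=cv2.INTER_CUBIC))
E
```

```text
t: 10.9
tool_pos: [0.4261, 0.3392, 0.2907]
ee_rot: [[-0.87, -0.494, 0.012], [-0.494, 0.87, -0.004], [-0.008, -0.009, -1.0]]
ft_force: [0.0, -0.2, 0.3]
gripper_width: 0.371
```

View pics/s8.png

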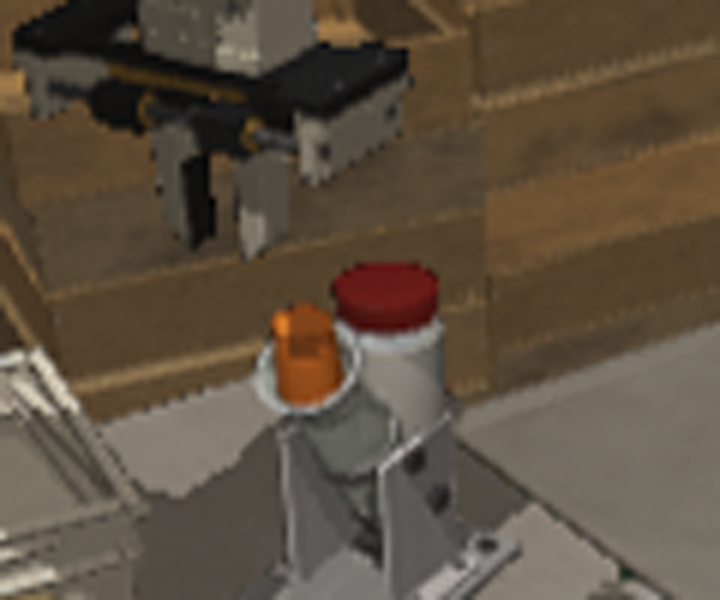

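View pics/w8.png

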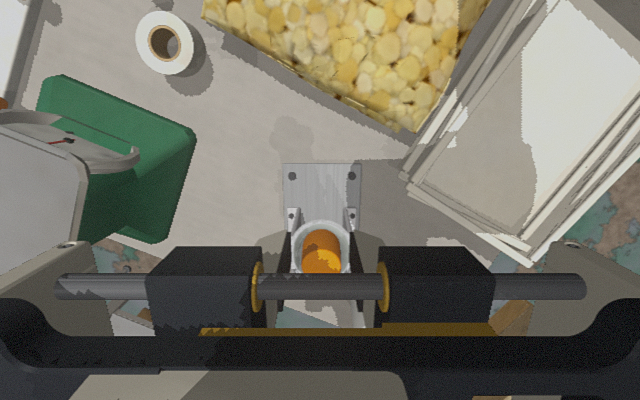

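```bash
cat > top.py <<'E'
from h import *
import sys
# fit plane to top face of piece near mouth from a stored picture+cloud ; report in mouth frame
C=np.array([.473,.366,.172]); az=np.radians(29.6); h=np.array([np.cos(az),np.sin(az),0]); l=np.array([-np.sin(az),np.cos(az),0]); n=.866*np.array([0,0,1])-.5*h; u=np.cross(l,n)
def fit(p,W,name):
    hsv=cv2.cvtColor(p,cv2.COLOR_RGB2HSV); R=W-C
    m=(hsv[...,0]<22)&(hsv[...,1]>130)&(hsv[...,2]>60)&(np.hypot(R@u,R@l)<.04)&(R@n>-.03)&(R@n<.08)
    Q=R[m]; 
    if len(Q)<20: print(name,"few",len(Q)); return
    best=None; rng=np.random.default_rng(0)
    for _ in range(400):
        a=Q[rng.choice(len(Q),3,replace=False)]; v=np.cross(a[1]-a[0],a[2]-a[0]); L=np.linalg.norm(v)
        if L<1e-5: continue
        v/=L; v*=np.sign(v[2]) or 1
        if v@n<.75: continue
        k=abs((Q-a[0])@v)<.0015
        if best is None or k.sum()>best.sum(): best=k
    F=Q[best]; c=F.mean(0); nn=np.linalg.svd(F-c)[2][2]; nn*=np.sign(nn[2])
    print(name,len(Q),len(F),"centre u,l,n(mm)",(np.array([c@u,c@l,c@n])*1000).round(1),"tilt from tube deg",np.degrees(np.arccos(nn@n)).round(1),"tilt from vertical",np.degrees(np.arctan2(-nn@h,nn[2])).round(1),"along l",np.degrees(nn@l).round(1))
if __name__=="__main__":
    for cam in sys.argv[1:]:
        p,d=get_image(cam); fit(p,cloud(cam,d),cam)
E
python3 - <<'E'
from top import *
p=cv2.imread('pics/w8.png')[:,:,::-1].copy(); fit(p,np.load('w8W.npy'),'w8')
for v in range(225,272,4): print(v,((np.load('w8W.npy')[v,322]-C)@np.array([h,l,[0,0,1]]).T*1000).round(1))
E
python3 top.py scene
```

```text
w8 1480 768 centre u,l,n(mm) [ 9.6 -0.3 27. ] tilt from tube deg 26.5 tilt from vertical 3.5 along l 0.9
225 [-20.4   0.5 -15.6]
229 [-16.3   0.5 -15.2]
233 [-16.2   0.5  -6.3]
237 [-15.7   0.5   1.4]
241 [-17.1   0.6  12.6]
245 [-16.9   0.6  19.9]
249 [-16.8   0.6  27.1]
253 [-13.5   0.6  28. ]
257 [-9.   0.6 26.8]
261 [-6.5  0.6 29.1]
265 [-2.1  0.6 28.3]
269 [ 1.5  0.7 28.7]
scene 158 37 centre u,l,n(mm) [11.9 -1.5 24.1] tilt from tube deg 25.0 tilt from vertical 5.0 along l 1.2
```

The piece still stands nearly upright: it rests on the near flare and the far edge of the follower, so the release did not finish the tilt. I'll regrip it higher, tilt it fully against the near flare and feed it down the axis while it is held.

```bash
python3 -m crank '[{"xyz":[2,1.2,0],"yaw":0,"gripper":-0.3},{"xyz":[4.86,2.78,0],"yaw":0,"gripper":-0.3},{"xyz":[4.86,2.78,-2],"yaw":0,"gripper":-0.3},{"xyz":[4.86,2.78,-6],"yaw":0,"gripper":-0.3},{"xyz":[4.86,2.78,-8.2],"yaw":0,"gripper":-0.3},{"xyz":[4.86,2.78,-8.2],"yaw":0,"gripper":-0.3},{"xyz":[4.86,2.78,-8.2],"yaw":0,"gripper":1},{"xyz":[4.86,2.78,-8.2],"yaw":0,"gripper":1},{"xyz":[4.86,2.78,-8.2],"yaw":0,"gripper":1},{"xyz":[4.86,2.78,-8.2],"yaw":0,"gripper":1}]' 4
```

```text
t: 12.3
tool_pos: [0.475, 0.3672, 0.2087]
ee_rot: [[-0.87, -0.494, 0.011], [-0.494, 0.87, -0.004], [-0.008, -0.009, -1.0]]
ft_force: [0.4, 0.7, 2.1]
gripper_width: 0.41
```

```bash
python3 -m crank '[{"xyz":[-0.4,-0.23,0.1],"yaw":0,"gripper":1},{"xyz":[-0.85,-0.49,0.2],"yaw":0,"gripper":1},{"xyz":[-1.2,-0.7,0.2],"yaw":0,"gripper":1},{"xyz":[-1.55,-0.88,0.2],"yaw":0,"gripper":1},{"xyz":[-1.55,-0.88,0.2],"yaw":0,"gripper":1}]' 4
python3 - <<'E'
from h import *
p,d=get_image("wrist"); save("w9",p)
p,d=get_image("scene"); cv2.imwrite('pics/s9.png',cv2.resize(p[90:190,220:340,::-1],None,fx=6,fy=6,interpolation=cv2.INTER_CUBIC))
E
python3 top.py scene
```

```text
t: 12.92
tool_pos: [0.4593, 0.3582, 0.2109]
ee_rot: [[-0.87, -0.494, 0.011], [-0.494, 0.87, -0.004], [-0.008, -0.009, -1.0]]
ft_force: [-0.1, 1.0, 1.2]
gripper_width: 0.413
scene 136 40 centre u,l,n(mm) [-4.6 -0.2 35. ] tilt from tube deg 6.8 tilt from vertical 25.7 along l 5.2
```

View pics/s9.png

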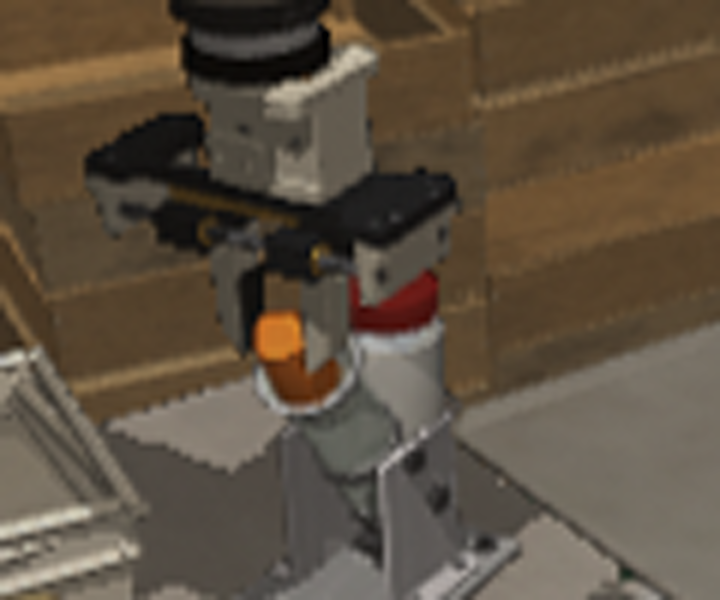

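View pics/w9.png

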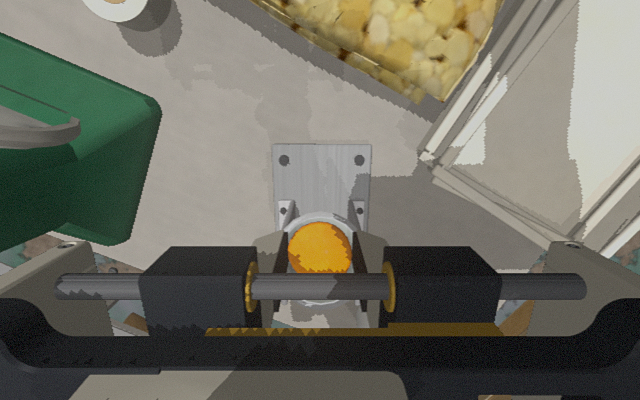

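It now leans 26° towards the tube axis. I'm feeding it in along the axis.

```bash
python3 -m crank '[{"xyz":[0.2,0.1,0],"yaw":0,"gripper":1},{"xyz":[0.4,0.22,-0.2],"yaw":0,"gripper":1},{"xyz":[0.55,0.3,-0.5],"yaw":0,"gripper":1},{"xyz":[0.7,0.4,-0.8],"yaw":0,"gripper":1},{"xyz":[0.7,0.4,-0.8],"yaw":0,"gripper":1}]' 5
python3 - <<'E'
from h import *
p,d=get_image("wrist"); save("w10",p)
p,d=get_image("scene"); cv2.imwrite('pics/s10.png',cv2.resize(p[90:190,220:340,::-1],None,fx=6,fy=6,interpolation=cv2.INTER_CUBIC))
E
python3 top.py scene
```

```text
t: 13.7
tool_pos: [0.4667, 0.3624, 0.2022]
ee_rot: [[-0.87, -0.494, 0.011], [-0.494, 0.87, -0.004], [-0.008, -0.009, -1.0]]
ft_force: [1.0, 0.6, -1.6]
gripper_width: 0.409
scene 116 43 centre u,l,n(mm) [-1.4 -0.8 23.3] tilt from tube deg 4.3 tilt from vertical 28.5 along l 4.0
```

View pics/s10.png

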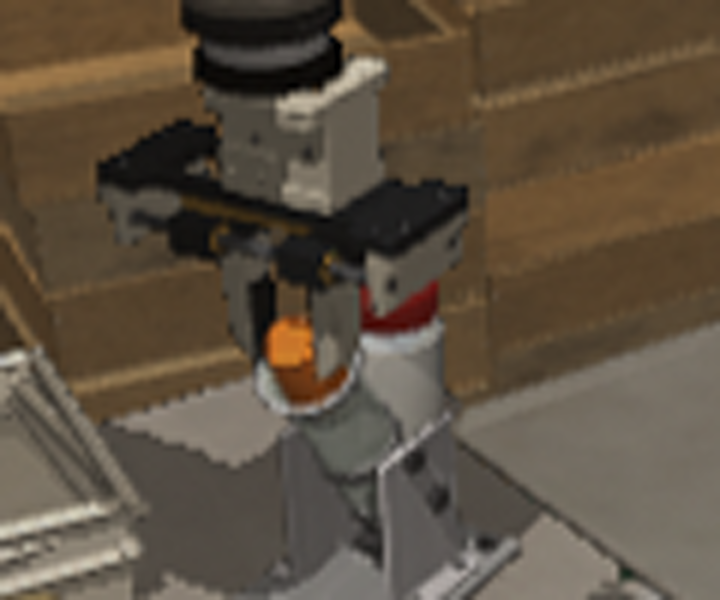

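The top is about 23 mm proud and within about 4° of the axis, so the piece is seated on the follower. I'm releasing, closing the fingers above it, then pushing.

```bash
python3 -m crank '[{"xyz":[0,0,0],"yaw":0,"gripper":-0.3},{"xyz":[0,0,0],"yaw":0,"gripper":-0.3},{"xyz":[0,0,0],"yaw":0,"gripper":-0.3},{"xyz":[0,0,2.5],"yaw":0,"gripper":-0.3},{"xyz":[-0.6,-0.3,6],"yaw":0,"gripper":-0.3},{"xyz":[-1.2,-0.68,6],"yaw":0,"gripper":1},{"xyz":[-1.2,-0.68,6],"yaw":0,"gripper":1},{"xyz":[-1.2,-0.68,6],"yaw":0,"gripper":1},{"xyz":[-1.2,-0.68,6],"yaw":0,"gripper":1},{"xyz":[-1.2,-0.68,6],"yaw":0,"gripper":1},{"xyz":[-1.2,-0.68,6],"yaw":0,"gripper":1}]' 20
python3 - <<'E'
from h import *
p,d=get_image("wrist"); save("w11",p)
p,d=get_image("scene"); cv2.imwrite('pics/s11.png',cv2.resize(p[90:190,220:340,::-1],None,fx=6,fy=6,interpolation=cv2.INTER_CUBIC))
E
python3 top.py scene wrist top
```

```text
t: 15.22
tool_pos: [0.4546, 0.3555, 0.2624]
ee_rot: [[-0.87, -0.494, 0.011], [-0.494, 0.87, -0.004], [-0.007, -0.009, -1.0]]
ft_force: [0.2, 0.0, 0.2]
gripper_width: 0.046
scene 128 37 centre u,l,n(mm) [-2.9 -3.5 18.4] tilt from tube deg 10.6 tilt from vertical 32.5 along l -10.2
wrist 699 645 centre u,l,n(mm) [-7.6  1.2 21.7] tilt from tube deg 0.7 tilt from vertical 29.5 along l 0.2
top few 0
```

View pics/s11.png

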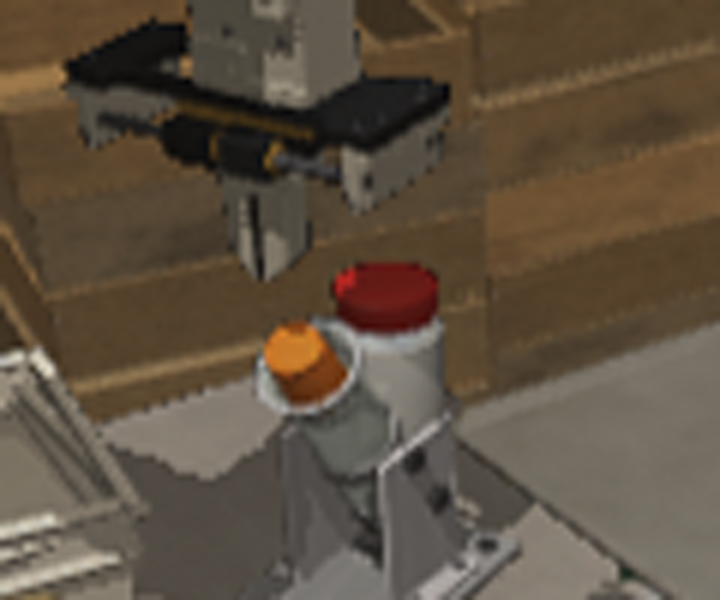

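View pics/w11.png

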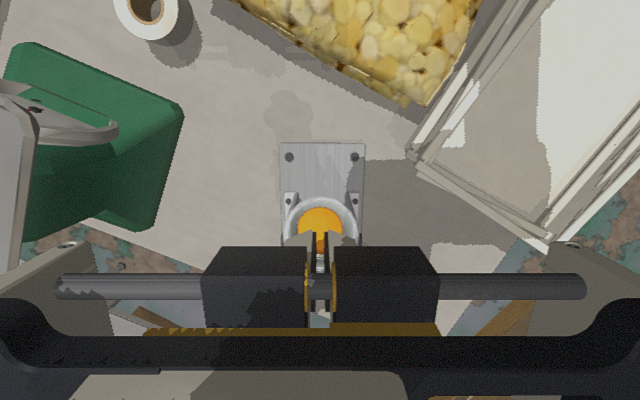

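The piece is aligned, 0.7° off the tube axis with its top 21.7 mm proud. Now I push it along the axis.

```bash
python3 -m crank '[{"xyz":[0,0,-2.5],"yaw":0,"gripper":1},{"xyz":[0,0,-4.0],"yaw":0,"gripper":1},{"xyz":[0,0,-4.4],"yaw":0,"gripper":1},{"xyz":[0.15,0.08,-4.8],"yaw":0,"gripper":1},{"xyz":[0.35,0.2,-5.2],"yaw":0,"gripper":1},{"xyz":[0.52,0.3,-5.6],"yaw":0,"gripper":1},{"xyz":[0.52,0.3,-5.6],"yaw":0,"gripper":1}]' 20
python3 top.py wrist scene
```

```text
t: 16.35
tool_pos: [0.4601, 0.3587, 0.2066]
ee_rot: [[-0.87, -0.493, 0.012], [-0.494, 0.87, -0.003], [-0.009, -0.009, -1.0]]
ft_force: [-1.4, -1.2, 1.4]
gripper_width: 0.007Traceback (most recent call last):
  File "top.py", line 22, in <module>
    p,d=get_image(cam); fit(p,cloud(cam,d),cam)
                        ~~~^^^^^^^^^^^^^^^^^^^^
  File "top.py", line 18, in fit
    F=Q[best]; c=F.mean(0); nn=np.linalg.svd(F-c)[2][2]; nn*=np.sign(nn[2])
                               ~~~~~~~~~~~~~~~~~~~~~^^^
IndexError: index 2 is out of bounds for axis 0 with size 1
```

```bash
python3 -m crank '[{"xyz":[0.2,0.11,-0.4],"yaw":0,"gripper":1},{"xyz":[0.4,0.23,-0.85],"yaw":0,"gripper":1},{"xyz":[0.6,0.34,-1.25],"yaw":0,"gripper":1},{"xyz":[0.77,0.43,-1.66],"yaw":0,"gripper":1},{"xyz":[0.77,0.43,-1.66],"yaw":0,"gripper":1},{"xyz":[0.77,0.43,-1.66],"yaw":0,"gripper":1}]' 20
python3 - <<'E'
from h import *
p,d=get_image("scene"); cv2.imwrite('pics/s12.png',cv2.resize(p[90:190,220:340,::-1],None,fx=6,fy=6,interpolation=cv2.INTER_CUBIC))
E
```

```text
t: 17.15
tool_pos: [0.4677, 0.363, 0.1899]
ee_rot: [[-0.87, -0.494, 0.012], [-0.494, 0.87, -0.004], [-0.008, -0.009, -1.0]]
ft_force: [0.4, 0.6, 1.2]
gripper_width: 0.007
```

View pics/s12.png

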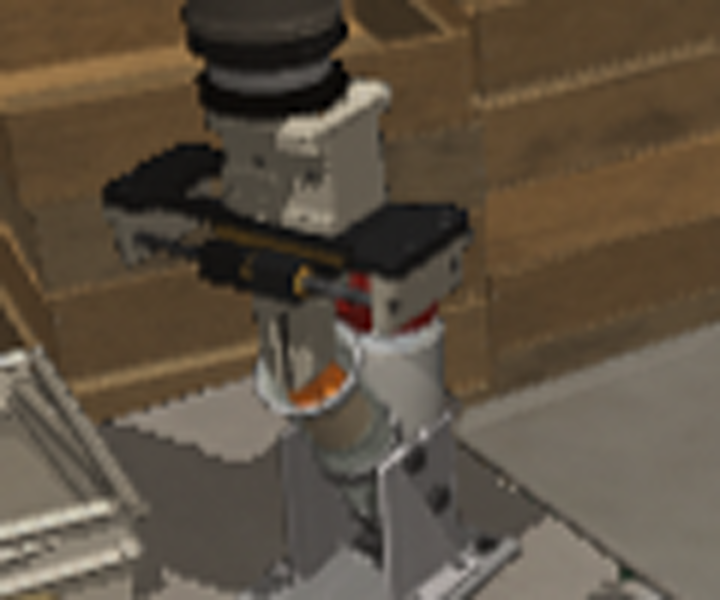

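```bash
python3 -m crank '[{"xyz":[-0.5,-0.3,3],"yaw":0,"gripper":1},{"xyz":[-3,-1.8,8],"yaw":0,"gripper":1},{"xyz":[-3.5,-2,9],"yaw":0,"gripper":1},{"xyz":[-3.5,-2,9],"yaw":0,"gripper":1}]' 20
python3 - <<'E'
from top import *
p,d=get_image("wrist"); save("w12",p); W=cloud("wrist",d); fit(p,W,"wrist")
E
```

```text
t: 17.7
tool_pos: [0.4326, 0.343, 0.2803]
ee_rot: [[-0.87, -0.494, 0.013], [-0.494, 0.87, -0.003], [-0.009, -0.009, -1.0]]
ft_force: [-0.9, 0.9, -0.6]
gripper_width: 0.005
wrist few 8
```

View pics/w12.png

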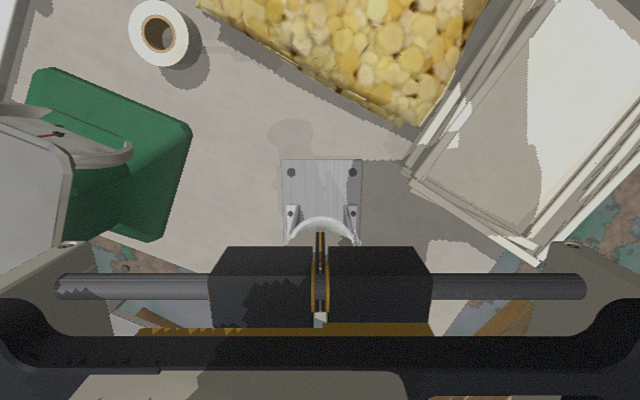

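The fingers hide the mouth in this view, so I'll check it from the top and scene cameras once clear. Moving to piece B.

```bash
python3 -m crank '[{"xyz":[-1,-4,4],"yaw":0,"gripper":-0.3},{"xyz":[-1,-9,5],"yaw":0,"gripper":-0.3},{"xyz":[-1,-15,5],"yaw":0,"gripper":-0.3},{"xyz":[-1,-21,5],"yaw":0,"gripper":-0.3},{"xyz":[-1,-27,5],"yaw":0,"gripper":-0.3},{"xyz":[1,-33,5],"yaw":0,"gripper":-0.3},{"xyz":[3,-38.5,5],"yaw":0,"gripper":-0.3},{"xyz":[5,-44,3],"yaw":0,"gripper":-0.3},{"xyz":[7,-49,0],"yaw":0,"gripper":-0.3},{"xyz":[8,-54,-3],"yaw":0,"gripper":-0.3},{"xyz":[9.1,-58,-7],"yaw":0,"gripper":-0.3},{"xyz":[9.1,-59.5,-12],"yaw":0,"gripper":-0.3},{"xyz":[9.1,-59.5,-12],"yaw":0,"gripper":-0.3},{"xyz":[9.1,-59.5,-12],"yaw":0,"gripper":-0.3}]' 10
cat > disc.py <<'E'
from h import *
import sys
s=bot.sense(); print("tcp",s["tool_pos"].round(4))
p,d=get_image("wrist"); save(sys.argv[1],p)
hsv=cv2.cvtColor(p,cv2.COLOR_RGB2HSV)
# bright top face only
m=((hsv[...,0]>9)&(hsv[...,0]<22)&(hsv[...,1]>140)&(hsv[...,2]>150)).astype(np.uint8); m[240:]=0
n,L,st,_=cv2.connectedComponentsWithStats(m)
for i in range(1,n):
    if st[i,4]<300: continue
    c=max(cv2.findContours((L==i).astype(np.uint8),0,2)[0],key=len); e=cv2.fitEllipse(cv2.convexHull(c)); print(st[i],e[0],e[1],atz("wrist",e[0][0],e[0][1],.0635).round(4))
E
python3 disc.py w13
python3 - <<'E'
from top import *
for c in ("scene","top"):
  p,d=get_image(c); W=cloud(c,d); fit(p,W,c)
  q=p[90:190,220:340] if c=="scene" else p[170:240,200:280]
  cv2.imwrite(f'pics/{c}13.png',cv2.resize(q[:,:,::-1],None,fx=6,fy=6,interpolation=cv2.INTER_CUBIC))
E
```

```text
t: 19.5
tool_pos: [0.524, -0.2518, 0.1597]
ee_rot: [[-0.87, -0.494, 0.011], [-0.494, 0.87, -0.004], [-0.008, -0.009, -1.0]]
ft_force: [0.7, 0.4, 1.8]
gripper_width: 0.649
tcp [ 0.524  -0.2518  0.1597]
[ 510  152   64   54 1497] (534.684814453125, 174.76812744140625) (30.346715927124023, 93.12998962402344) [ 0.4175 -0.1174  0.0635]
[ 300  186   40   38 1210] (319.7255859375, 204.39808654785156) (37.81732177734375, 40.256591796875) [ 0.5246 -0.2534  0.0635]
scene 65 36 centre u,l,n(mm) [ -0.4  -1.6 -11.3] tilt from tube deg 3.1 tilt from vertical 32.1 along l 2.3
top 123 57 centre u,l,n(mm) [ 0.3 -0.3 -7.4] tilt from tube deg 6.5 tilt from vertical 23.7 along l 1.5
```

View pics/w13.png

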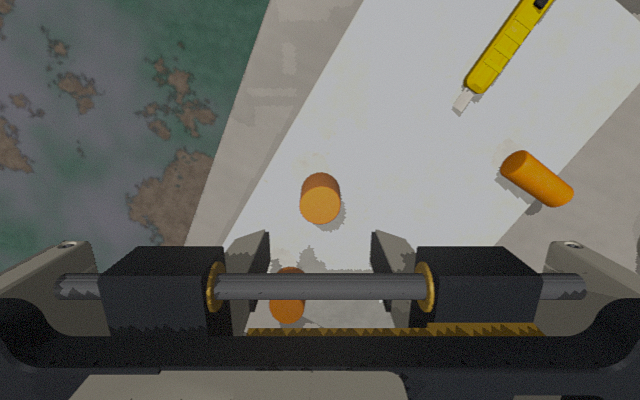

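View pics/scene13.png

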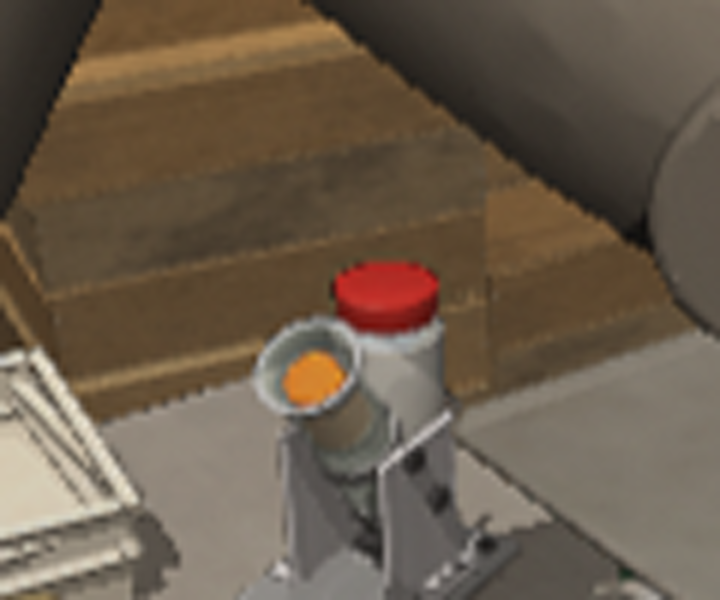

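View pics/top13.png

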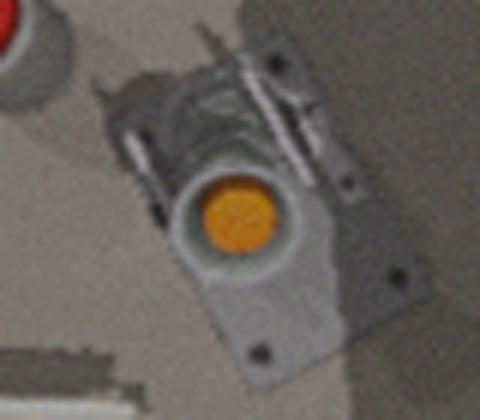

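Piece 1 sits in the bore with its top about 9 mm below the mouth, centred. Piece B is measured at (0.5246, −0.2534). I'll grip it a bit higher this time, then pre-tilt it against the outside of the tube's far wall before feeding.

```bash
python3 -m crank '[{"xyz":[0.05,-0.15,-5],"yaw":0,"gripper":-0.3},{"xyz":[0.05,-0.15,-8.85],"yaw":0,"gripper":-0.3},{"xyz":[0.05,-0.15,-8.85],"yaw":0,"gripper":-0.3},{"xyz":[0.05,-0.15,-8.85],"yaw":0,"gripper":1},{"xyz":[0.05,-0.15,-8.85],"yaw":0,"gripper":1},{"xyz":[0.05,-0.15,-8.85],"yaw":0,"gripper":1},{"xyz":[0.05,-0.15,-8.85],"yaw":0,"gripper":1}]' 10
python3 -m crank '[{"xyz":[0,0,4],"yaw":0,"gripper":1},{"xyz":[0,0,10],"yaw":0,"gripper":1},{"xyz":[-2,2,15.5],"yaw":0,"gripper":1},{"xyz":[-4,6,19],"yaw":0,"gripper":1},{"xyz":[-6,10,22],"yaw":0,"gripper":1},{"xyz":[-8,15,25],"yaw":0,"gripper":1},{"xyz":[-9,21,26.5],"yaw":0,"gripper":1},{"xyz":[-9,27,26.5],"yaw":0,"gripper":1},{"xyz":[-9,33,26.5],"yaw":0,"gripper":1},{"xyz":[-9,39,26.5],"yaw":0,"gripper":1},{"xyz":[-7,44.5,26.5],"yaw":0,"gripper":1},{"xyz":[-4,50,26.5],"yaw":0,"gripper":1},{"xyz":[-1,55,26.5],"yaw":0,"gripper":1},{"xyz":[-0.5,60,24],"yaw":0,"gripper":1},{"xyz":[-0.5,64.5,20],"yaw":0,"gripper":1},{"xyz":[-0.5,64.5,20],"yaw":0,"gripper":1},{"xyz":[-0.5,64.5,20],"yaw":0,"gripper":1}]' 10
```

```text
t: 20.52
tool_pos: [0.5259, -0.2537, 0.0745]
ee_rot: [[-0.869, -0.495, 0.016], [-0.495, 0.869, -0.008], [-0.011, -0.015, -1.0]]
ft_force: [-0.5, 0.4, 7.0]
gripper_width: 0.411
t: 22.65
tool_pos: [0.521, 0.391, 0.2753]
ee_rot: [[-0.869, -0.495, 0.017], [-0.495, 0.869, -0.008], [-0.011, -0.015, -1.0]]
ft_force: [-0.2, 0.2, 0.2]
gripper_width: 0.408
```

There were 7 N upward at the grasp, so I'm checking how the piece sits in the hand.

Run:
```python
from h import *
s=bot.sense(); print(s["tool_pos"],s["ft_force"])
p,d=get_image("wrist"); save("w14",p)
p,d=get_image("scene"); save("s14f",p); cv2.imwrite('pics/s14.png',cv2.resize(p[80:180,220:340,::-1],None,fx=6,fy=6,interpolation=cv2.INTER_CUBIC))
```

```text
[0.52104516 0.39103697 0.27530738] [-0.24548553  0.19552915  0.21629208]
```

View pics/w14.png

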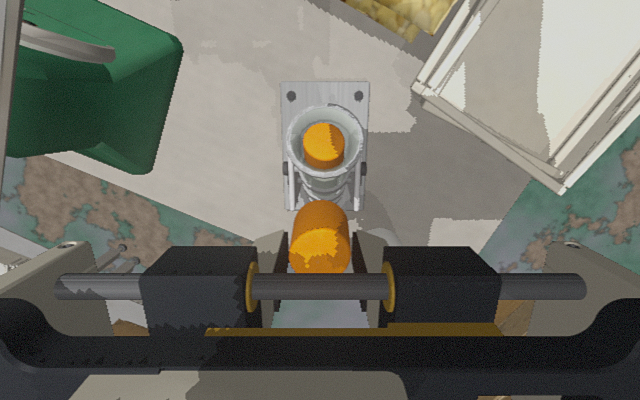

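View pics/s14.png

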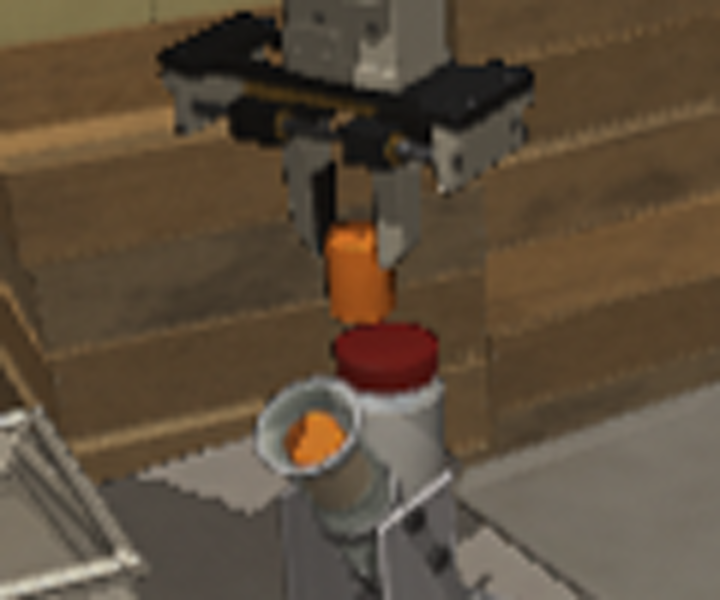

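View pics/s14f.png

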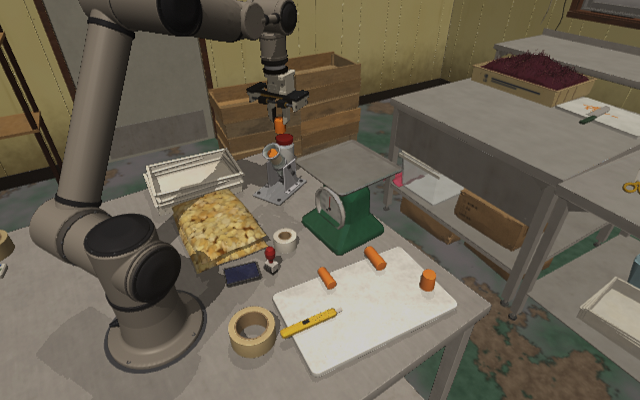

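The piece is held upright and beyond the tube, with piece 1 visible in the tube at (323,145). I'm lowering it beside the far wall, then sweeping back with a light grip to tilt it.

```bash
python3 -m crank '[{"xyz":[-0.1,0.17,-2],"yaw":0,"gripper":1},{"xyz":[-0.1,0.17,-4],"yaw":0,"gripper":1},{"xyz":[-0.1,0.17,-4.5],"yaw":0,"gripper":1},{"xyz":[-0.5,0,-4.5],"yaw":0,"gripper":1},{"xyz":[-1.0,-0.3,-4.4],"yaw":0,"gripper":1},{"xyz":[-1.5,-0.6,-4.3],"yaw":0,"gripper":1},{"xyz":[-2.0,-0.9,-4.15],"yaw":0,"gripper":1},{"xyz":[-2.5,-1.2,-4.05],"yaw":0,"gripper":1},{"xyz":[-2.6,-1.25,-4.05],"yaw":0,"gripper":1},{"xyz":[-2.6,-1.25,-4.05],"yaw":0,"gripper":1}]' 5
python3 - <<'E'
from top import *
p,d=get_image("wrist"); save("w15",p)
p,d=get_image("scene"); cv2.imwrite('pics/s15.png',cv2.resize(p[80:180,220:340,::-1],None,fx=6,fy=6,interpolation=cv2.INTER_CUBIC))
E
```

```text
t: 24.0
tool_pos: [0.4956, 0.3779, 0.2362]
ee_rot: [[-0.87, -0.493, 0.02], [-0.494, 0.87, -0.006], [-0.014, -0.015, -1.0]]
ft_force: [0.5, -0.3, 0.8]
gripper_width: 0.413
```

View pics/w15.png

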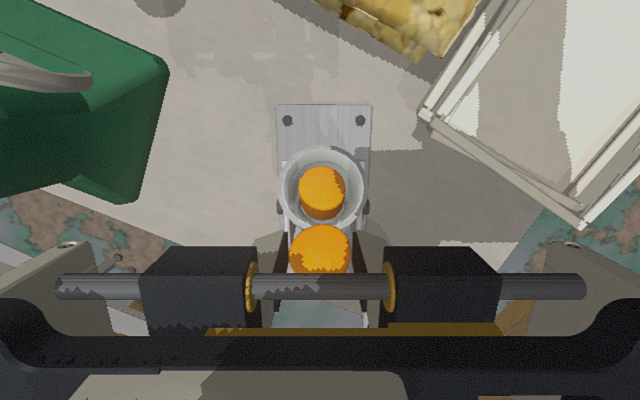

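View pics/s15.png

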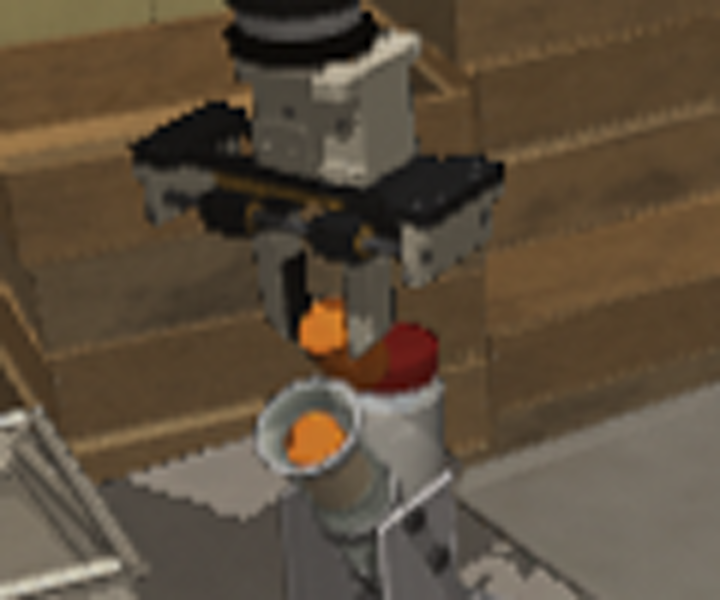

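The piece pivoted well against the tube wall. Measuring its tilt.

```bash
cat > held.py <<'E'
from top import *
s=bot.sense(); tp=s["tool_pos"]
for cam in sys.argv[1:]:
    p,d=get_image(cam); W=cloud(cam,d)
    hsv=cv2.cvtColor(p,cv2.COLOR_RGB2HSV); R=W-tp
    m=(hsv[...,0]<22)&(hsv[...,1]>130)&(hsv[...,2]>60)&(np.hypot(R@h,R@l)<.035)&(R[...,2]<.02)&(R[...,2]>-.03)
    Q=R[m]; best=None; rng=np.random.default_rng(0)
    if len(Q)<30: print(cam,len(Q)); continue
    for _ in range(600):
        a=Q[rng.choice(len(Q),3,replace=False)]; v=np.cross(a[1]-a[0],a[2]-a[0]); L=np.linalg.norm(v)
        if L<2e-5: continue
        v/=L; v*=np.sign(v[2])
        if v[2]<.6: continue
        k=abs((Q-a[0])@v)<.0015
        if best is None or k.sum()>best.sum(): best=k
    F=Q[best]; c=F.mean(0); nn=np.linalg.svd(F-c)[2][2]; nn*=np.sign(nn[2])
    print(cam,len(Q),len(F),"top face mean rel tcp h,l,z mm",(np.array([c@h,c@l,c[2]])*1000).round(1),"lean deg",np.degrees(np.arctan2(-nn@h,nn[2])).round(1),"side",np.degrees(nn@l).round(1))
r=tp-C; print("tcp rel mouth h,l,z",(np.array([r@h,r@l,r[2]])*1000).round(1))
E
python3 held.py wrist scene
```

```text
wrist 2319 2252 top face mean rel tcp h,l,z mm [ -4.2  -0.3 -13.1] lean deg 37.2 side -0.2
scene 70 33 top face mean rel tcp h,l,z mm [ -3.7   1.1 -15.3] lean deg 34.3 side -0.8
tcp rel mouth h,l,z [25.7 -0.8 64.1]
```

```bash
python3 -m crank '[{"xyz":[0.1,0.1,1],"yaw":0,"gripper":1},{"xyz":[0,0,2.5],"yaw":0,"gripper":1},{"xyz":[-1.5,-0.8,2.5],"yaw":0,"gripper":1},{"xyz":[-3,-1.6,2.5],"yaw":0,"gripper":1},{"xyz":[-4.48,-2.43,2.3],"yaw":0,"gripper":1},{"xyz":[-4.48,-2.43,1],"yaw":0,"gripper":1},{"xyz":[-4.48,-2.43,-0.3],"yaw":0,"gripper":1},{"xyz":[-4.48,-2.43,-0.3],"yaw":0,"gripper":1}]' 6
python3 held.py wrist scene
python3 - <<'E'
from top import *
p,d=get_image("scene"); cv2.imwrite('pics/s16.png',cv2.resize(p[80:180,220:340,::-1],None,fx=6,fy=6,interpolation=cv2.INTER_CUBIC))
E
```

```text
t: 25.2
tool_pos: [0.4508, 0.3535, 0.2313]
ee_rot: [[-0.87, -0.493, 0.017], [-0.493, 0.87, -0.008], [-0.01, -0.015, -1.0]]
ft_force: [0.0, 1.2, -0.8]
gripper_width: 0.414
wrist 2360 2276 top face mean rel tcp h,l,z mm [ -3.8  -0.4 -12.2] lean deg 36.6 side 0.0
scene 82 45 top face mean rel tcp h,l,z mm [ -4.   -0.8 -14.2] lean deg 40.9 side 10.1
tcp rel mouth h,l,z [-25.5   0.1  59.3]
```

View pics/s16.png

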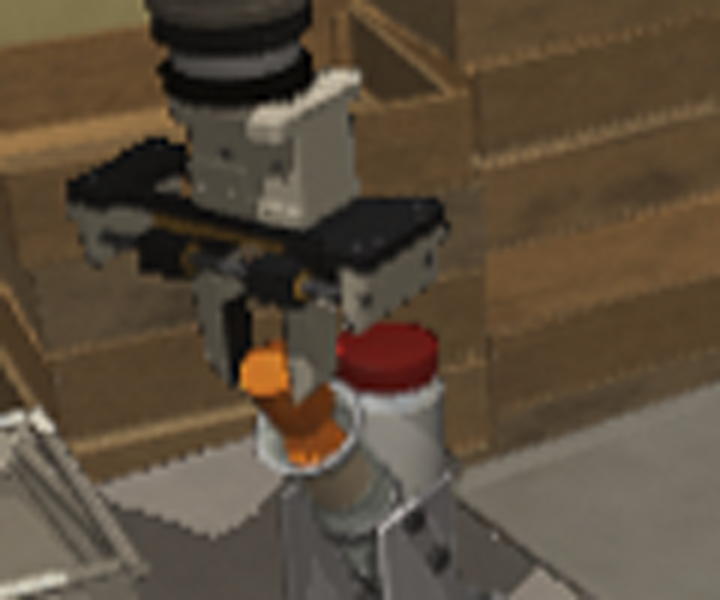

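```bash
python3 -m crank '[{"xyz":[0.25,0.14,-0.5],"yaw":0,"gripper":1},{"xyz":[0.5,0.28,-1.0],"yaw":0,"gripper":1},{"xyz":[0.78,0.44,-1.55],"yaw":0,"gripper":1},{"xyz":[0.9,0.51,-1.8],"yaw":0,"gripper":1},{"xyz":[0.9,0.51,-1.8],"yaw":0,"gripper":1}]' 6
python3 held.py wrist scene
python3 - <<'E'
from top import *
p,d=get_image("scene"); cv2.imwrite('pics/s17.png',cv2.resize(p[80:180,220:340,::-1],None,fx=6,fy=6,interpolation=cv2.INTER_CUBIC))
E
```

```text
t: 25.98
tool_pos: [0.4604, 0.359, 0.2149]
ee_rot: [[-0.87, -0.493, 0.019], [-0.494, 0.87, -0.006], [-0.014, -0.015, -1.0]]
ft_force: [0.7, -0.3, 0.2]
gripper_width: 0.411
wrist 2378 2295 top face mean rel tcp h,l,z mm [ -4.2  -0.4 -12.9] lean deg 36.7 side -0.0
scene 74 39 top face mean rel tcp h,l,z mm [ -4.9  -0.7 -15.4] lean deg 28.5 side -8.5
tcp rel mouth h,l,z [-14.4   0.1  42.9]
```

View pics/s17.png

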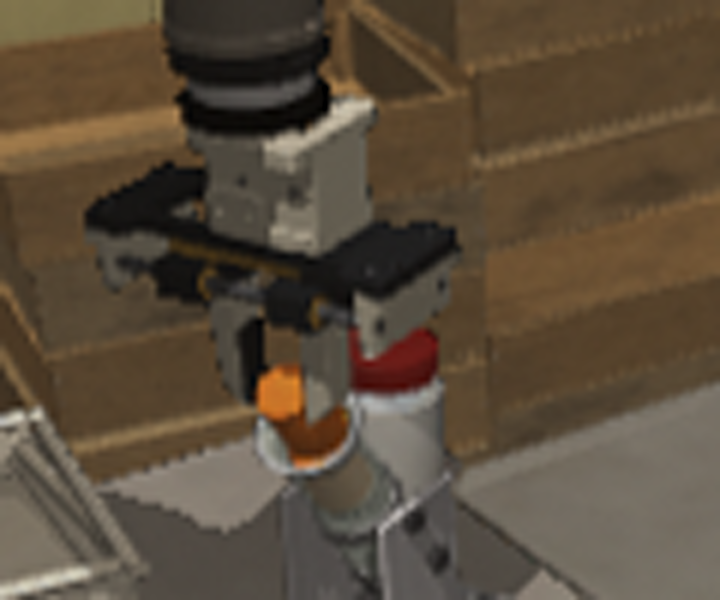

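```bash
python3 -m crank '[{"xyz":[0.13,0.07,-0.26],"yaw":0,"gripper":1},{"xyz":[0.26,0.15,-0.52],"yaw":0,"gripper":1},{"xyz":[0.39,0.22,-0.78],"yaw":0,"gripper":1},{"xyz":[0.39,0.22,-0.78],"yaw":0,"gripper":1}]' 6
python3 held.py wrist
```

```text
t: 26.62
tool_pos: [0.4638, 0.361, 0.2073]
ee_rot: [[-0.87, -0.493, 0.019], [-0.494, 0.87, -0.007], [-0.013, -0.015, -1.0]]
ft_force: [-3.0, -1.6, 4.0]
gripper_width: 0.412
wrist 2727 2623 top face mean rel tcp h,l,z mm [-6.8 -0.4 -8.9] lean deg 37.9 side 0.3
tcp rel mouth h,l,z [-10.4   0.2  35.3]
```

Contact made, but it leans about 8° too far back. I'll swing the grip towards +u to straighten it, then press in along the axis.

```bash
python3 -m crank '[{"xyz":[0.2,0.11,0.1],"yaw":0,"gripper":1},{"xyz":[0.42,0.24,0.2],"yaw":0,"gripper":1},{"xyz":[0.5,0.28,0.0],"yaw":0,"gripper":1},{"xyz":[0.55,0.31,-0.2],"yaw":0,"gripper":1},{"xyz":[0.55,0.31,-0.2],"yaw":0,"gripper":1}]' 6
python3 held.py wrist
```

```text
t: 27.3
tool_pos: [0.4693, 0.3642, 0.2051]
ee_rot: [[-0.87, -0.493, 0.018], [-0.494, 0.87, -0.007], [-0.013, -0.015, -1.0]]
ft_force: [-0.5, -1.3, 2.0]
gripper_width: 0.411
wrist 2856 2753 top face mean rel tcp h,l,z mm [-10.   -0.1  -6.3] lean deg 32.8 side 0.0
tcp rel mouth h,l,z [-4.1  0.2 33.1]
```

```bash
python3 -m crank '[{"xyz":[0,0,0],"yaw":0,"gripper":-0.3},{"xyz":[0,0,0],"yaw":0,"gripper":-0.3},{"xyz":[0,0,0],"yaw":0,"gripper":-0.3},{"xyz":[0,0,2.5],"yaw":0,"gripper":-0.3},{"xyz":[-0.9,-0.5,6.5],"yaw":0,"gripper":-0.3},{"xyz":[-1.78,-1.0,6.5],"yaw":0,"gripper":1},{"xyz":[-1.78,-1.0,6.5],"yaw":0,"gripper":1},{"xyz":[-1.78,-1.0,6.5],"yaw":0,"gripper":1},{"xyz":[-1.78,-1.0,6.5],"yaw":0,"gripper":1},{"xyz":[-1.78,-1.0,6.5],"yaw":0,"gripper":1}]' 20
python3 top.py wrist scene
python3 - <<'E'
from top import *
s=bot.sense(); r=s["tool_pos"]-C; print((np.array([r@h,r@l,r[2]])*1000).round(1))
p,d=get_image("wrist"); save("w18",p)
p,d=get_image("scene"); cv2.imwrite('pics/s18.png',cv2.resize(p[80:180,220:340,::-1],None,fx=6,fy=6,interpolation=cv2.INTER_CUBIC))
E
```

```text
t: 28.6
tool_pos: [0.4516, 0.3542, 0.2695]
ee_rot: [[-0.87, -0.493, 0.018], [-0.494, 0.87, -0.007], [-0.012, -0.015, -1.0]]
ft_force: [0.6, -0.6, 0.3]
gripper_width: 0.156
wrist 1097 977 centre u,l,n(mm) [-3.1 -0.1 29.9] tilt from tube deg 1.1 tilt from vertical 30.7 along l -0.7
scene 145 39 centre u,l,n(mm) [-3.2 -1.2 28.5] tilt from tube deg 2.4 tilt from vertical 29.1 along l 2.2
[-24.5   0.3  97.8]
```

View pics/s18.png

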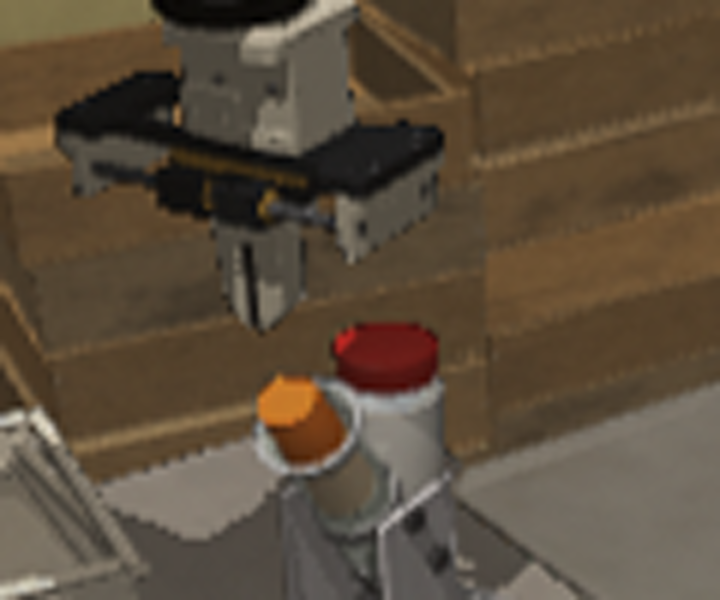

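Piece 2 is aligned, about 1° off the tube axis with its top 30 mm proud. Pushing it in.

```bash
python3 -m crank '[{"xyz":[0,0,-2.5],"yaw":0,"gripper":1},{"xyz":[0,0,-4.2],"yaw":0,"gripper":1},{"xyz":[0.06,0.03,-4.8],"yaw":0,"gripper":1},{"xyz":[0.3,0.17,-5.3],"yaw":0,"gripper":1},{"xyz":[0.55,0.31,-5.8],"yaw":0,"gripper":1},{"xyz":[0.8,0.46,-6.3],"yaw":0,"gripper":1},{"xyz":[0.8,0.46,-6.3],"yaw":0,"gripper":1}]' 20
python3 -m crank '[{"xyz":[0.25,0.14,-0.5],"yaw":0,"gripper":1},{"xyz":[0.5,0.28,-1.0],"yaw":0,"gripper":1},{"xyz":[0.7,0.4,-1.4],"yaw":0,"gripper":1},{"xyz":[0.85,0.48,-1.67],"yaw":0,"gripper":1},{"xyz":[0.85,0.48,-1.67],"yaw":0,"gripper":1},{"xyz":[0.85,0.48,-1.67],"yaw":0,"gripper":1}]' 20
```

```text
t: 29.68
tool_pos: [0.4598, 0.3588, 0.2066]
ee_rot: [[-0.87, -0.493, 0.018], [-0.493, 0.87, -0.007], [-0.012, -0.015, -1.0]]
ft_force: [-0.8, -0.2, 1.0]
gripper_width: 0.005
t: 30.42
tool_pos: [0.4683, 0.3637, 0.1898]
ee_rot: [[-0.87, -0.493, 0.018], [-0.494, 0.87, -0.007], [-0.012, -0.015, -1.0]]
ft_force: [0.0, -0.2, -0.4]
gripper_width: 0.006
```

```bash
python3 -m crank '[{"xyz":[-0.5,-0.3,3],"yaw":0,"gripper":1},{"xyz":[-3,-1.8,8],"yaw":0,"gripper":1},{"xyz":[-3.5,-5,13],"yaw":0,"gripper":-0.3},{"xyz":[-3.5,-11,14],"yaw":0,"gripper":-0.3},{"xyz":[-3.5,-17,14],"yaw":0,"gripper":-0.3},{"xyz":[-3.5,-23,14],"yaw":0,"gripper":-0.3},{"xyz":[-2,-29,14],"yaw":0,"gripper":-0.3},{"xyz":[0,-34.5,14],"yaw":0,"gripper":-0.3},{"xyz":[3,-40,14],"yaw":0,"gripper":-0.3},{"xyz":[6,-45,13],"yaw":0,"gripper":-0.3},{"xyz":[9,-50,11],"yaw":0,"gripper":-0.3},{"xyz":[12,-54,8],"yaw":0,"gripper":-0.3},{"xyz":[14.5,-57.5,4],"yaw":0,"gripper":-0.3},{"xyz":[15.8,-59.2,0],"yaw":0,"gripper":-0.3},{"xyz":[15.8,-59.2,-3],"yaw":0,"gripper":-0.3},{"xyz":[15.8,-59.2,-3],"yaw":0,"gripper":-0.3},{"xyz":[15.8,-59.2,-3],"yaw":0,"gripper":-0.3}]' 10
python3 disc.py w19; python3 top.py scene top
python3 - <<'E'
from top import *
for c in ("scene","top"):
  p,d=get_image(c); 
  q=p[90:190,220:340] if c=="scene" else p[170:240,200:280]
  cv2.imwrite(f'pics/{c}19.png',cv2.resize(q[:,:,::-1],None,fx=6,fy=6,interpolation=cv2.INTER_CUBIC))
E
```

```text
t: 32.55
tool_pos: [0.627, -0.2284, 0.1614]
ee_rot: [[-0.869, -0.494, 0.02], [-0.494, 0.87, -0.008], [-0.014, -0.017, -1.0]]
ft_force: [-0.6, -0.2, 0.8]
gripper_width: 0.647
tcp [ 0.627  -0.2284  0.1614]
[ 578   18   62   68 1992] (605.5621337890625, 46.745521545410156) (37.07904052734375, 102.28414154052734) [ 0.4273 -0.1154  0.0635]
[ 448  175   74   64 2007] (477.5994567871094, 202.3911895751953) (35.350257873535156, 108.88925170898438) [ 0.562  -0.1185  0.0635]
[ 301  185   38   40 1180] (319.30133056640625, 204.13217163085938) (37.246192932128906, 40.02712631225586) [ 0.6286 -0.2306  0.0635]
scene 67 34 centre u,l,n(mm) [ -1.8  -2.2 -11.4] tilt from tube deg 7.3 tilt from vertical 31.1 along l 7.1
top 118 54 centre u,l,n(mm) [ 0.4  0.7 -8.3] tilt from tube deg 2.5 tilt from vertical 27.6 along l -0.1
```

View pics/w19.png

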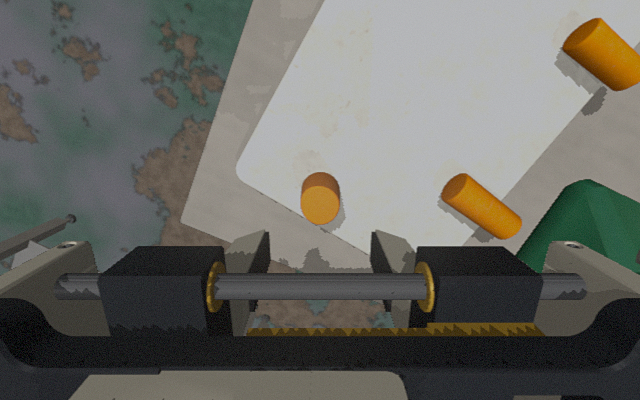

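View pics/scene19.png

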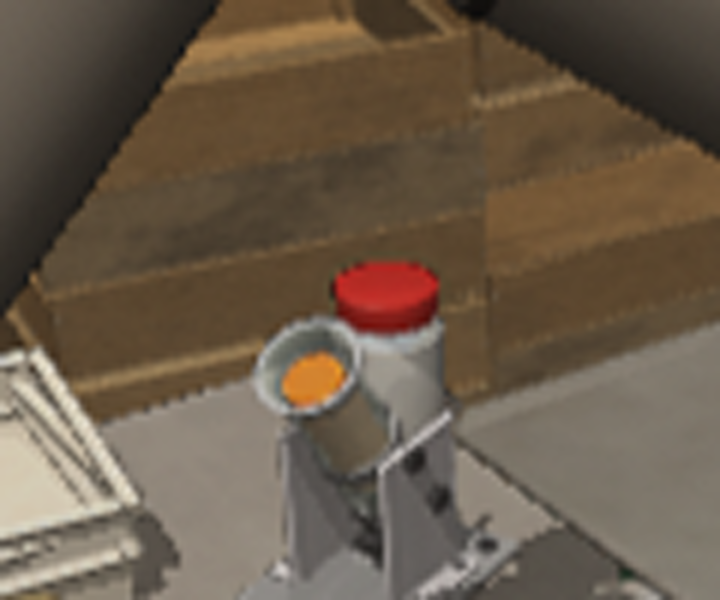

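Piece 2's top is about 9 mm below the mouth and centred. Piece C is at (0.6286, −0.2306). Gripping it.

```bash
python3 -m crank '[{"xyz":[0.15,-0.2,-5],"yaw":0,"gripper":-0.3},{"xyz":[0.15,-0.2,-9.0],"yaw":0,"gripper":-0.3},{"xyz":[0.15,-0.2,-9.0],"yaw":0,"gripper":-0.3},{"xyz":[0.15,-0.2,-9.0],"yaw":0,"gripper":1},{"xyz":[0.15,-0.2,-9.0],"yaw":0,"gripper":1},{"xyz":[0.15,-0.2,-9.0],"yaw":0,"gripper":1},{"xyz":[0.15,-0.2,-9.0],"yaw":0,"gripper":1}]' 10
```

```text
t: 33.67
tool_pos: [0.6292, -0.2307, 0.0733]
ee_rot: [[-0.869, -0.494, 0.023], [-0.494, 0.869, -0.009], [-0.016, -0.02, -1.0]]
ft_force: [-0.2, 0.5, 6.5]
gripper_width: 0.409
```

```bash
python3 -m crank '[{"xyz":[0,0,4],"yaw":0,"gripper":1},{"xyz":[0,0,10],"yaw":0,"gripper":1},{"xyz":[-3,1,15],"yaw":0,"gripper":1},{"xyz":[-6.5,3,19.5],"yaw":0,"gripper":1},{"xyz":[-10,5.5,23.5],"yaw":0,"gripper":1},{"xyz":[-13.5,9,26],"yaw":0,"gripper":1},{"xyz":[-17,14,26.5],"yaw":0,"gripper":1},{"xyz":[-19,19.5,26.5],"yaw":0,"gripper":1},{"xyz":[-19,25.5,26.5],"yaw":0,"gripper":1},{"xyz":[-19,31.5,26.5],"yaw":0,"gripper":1},{"xyz":[-19,37.5,26.5],"yaw":0,"gripper":1},{"xyz":[-18,43.5,26.5],"yaw":0,"gripper":1},{"xyz":[-16,49,26.5],"yaw":0,"gripper":1},{"xyz":[-13,54,26.5],"yaw":0,"gripper":1},{"xyz":[-10.8,58.5,24],"yaw":0,"gripper":1},{"xyz":[-10.8,62.3,20.2],"yaw":0,"gripper":1},{"xyz":[-10.8,62.3,20.2],"yaw":0,"gripper":1},{"xyz":[-10.8,62.3,20.2],"yaw":0,"gripper":1}]' 10
python3 - <<'E'
from top import *
s=bot.sense(); r=s["tool_pos"]-C; print((np.array([r@h,r@l,r[2]])*1000).round(1),s["ft_force"].round(1))
p,d=get_image("wrist"); save("w20",p)
E
```

```text
t: 35.92
tool_pos: [0.5214, 0.3919, 0.2763]
ee_rot: [[-0.869, -0.494, 0.024], [-0.494, 0.869, -0.009], [-0.017, -0.02, -1.0]]
ft_force: [0.1, -0.3, 0.2]
gripper_width: 0.405
[ 54.9  -1.3 104.3] [ 0.1 -0.3  0.2]
```

View pics/w20.png

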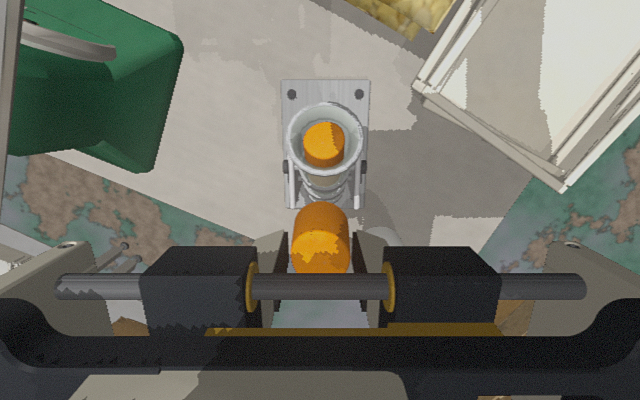

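```bash
python3 -m crank '[{"xyz":[-0.06,0.11,-2],"yaw":0,"gripper":1},{"xyz":[-0.06,0.11,-4],"yaw":0,"gripper":1},{"xyz":[-0.06,0.11,-4.5],"yaw":0,"gripper":1},{"xyz":[-0.5,-0.1,-4.5],"yaw":0,"gripper":1},{"xyz":[-1.0,-0.4,-4.4],"yaw":0,"gripper":1},{"xyz":[-1.5,-0.7,-4.3],"yaw":0,"gripper":1},{"xyz":[-2.0,-1.0,-4.15],"yaw":0,"gripper":1},{"xyz":[-2.3,-1.16,-4.05],"yaw":0,"gripper":1},{"xyz":[-2.3,-1.16,-4.05],"yaw":0,"gripper":1},{"xyz":[-2.3,-1.16,-4.05],"yaw":0,"gripper":1}]' 5
python3 held.py wrist
```

```text
t: 37.22
tool_pos: [0.4987, 0.3801, 0.2366]
ee_rot: [[-0.87, -0.493, 0.025], [-0.493, 0.87, -0.009], [-0.018, -0.02, -1.0]]
ft_force: [0.5, 0.5, 0.9]
gripper_width: 0.412
wrist 1735 1653 top face mean rel tcp h,l,z mm [ -4.3   0.8 -11.9] lean deg 26.8 side -0.0
tcp rel mouth h,l,z [29.3 -0.4 64.6]
```

```bash
python3 -m crank '[{"xyz":[-0.1,-0.06,0],"yaw":0,"gripper":1},{"xyz":[-0.2,-0.11,0],"yaw":0,"gripper":1},{"xyz":[-0.2,-0.11,0],"yaw":0,"gripper":1}]' 5
python3 held.py wrist
```

```text
t: 37.65
tool_pos: [0.4967, 0.3789, 0.2366]
ee_rot: [[-0.87, -0.493, 0.025], [-0.493, 0.87, -0.009], [-0.018, -0.02, -1.0]]
ft_force: [1.1, 0.5, 1.4]
gripper_width: 0.41
wrist 1824 1762 top face mean rel tcp h,l,z mm [ -4.7   0.7 -12.3] lean deg 29.9 side 0.1
tcp rel mouth h,l,z [27.  -0.4 64.6]
```

```bash
python3 -m crank '[{"xyz":[0.1,0.1,1],"yaw":0,"gripper":1},{"xyz":[0,0,2.5],"yaw":0,"gripper":1},{"xyz":[-1.5,-0.85,2.5],"yaw":0,"gripper":1},{"xyz":[-3,-1.7,2.5],"yaw":0,"gripper":1},{"xyz":[-4.49,-2.55,2.3],"yaw":0,"gripper":1},{"xyz":[-4.49,-2.55,1],"yaw":0,"gripper":1},{"xyz":[-4.49,-2.55,-0.4],"yaw":0,"gripper":1},{"xyz":[-4.49,-2.55,-0.4],"yaw":0,"gripper":1}]' 6
python3 held.py wrist
python3 - <<'E'
from top import *
p,d=get_image("scene"); cv2.imwrite('pics/s21.png',cv2.resize(p[80:180,220:340,::-1],None,fx=6,fy=6,interpolation=cv2.INTER_CUBIC))
E
```

```text
t: 38.7
tool_pos: [0.4516, 0.3532, 0.2307]
ee_rot: [[-0.87, -0.493, 0.023], [-0.493, 0.87, -0.01], [-0.015, -0.02, -1.0]]
ft_force: [0.1, 0.4, -0.0]
gripper_width: 0.41
wrist 1942 1864 top face mean rel tcp h,l,z mm [ -4.3   0.2 -11.4] lean deg 29.6 side -0.2
tcp rel mouth h,l,z [-24.9  -0.5  58.7]
```

View pics/s21.png

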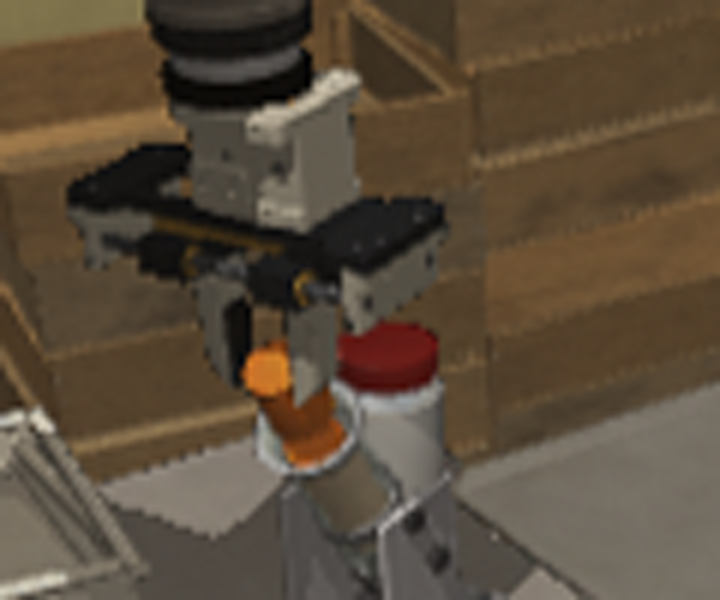

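The piece is lined up with the tube and leans 29.6°. Feeding it in along the axis.

```bash
python3 -m crank '[{"xyz":[0.22,0.15,-0.5],"yaw":0,"gripper":1},{"xyz":[0.48,0.3,-1.0],"yaw":0,"gripper":1},{"xyz":[0.76,0.46,-1.55],"yaw":0,"gripper":1},{"xyz":[1.03,0.61,-2.1],"yaw":0,"gripper":1},{"xyz":[1.13,0.67,-2.3],"yaw":0,"gripper":1},{"xyz":[1.13,0.67,-2.3],"yaw":0,"gripper":1}]' 6
python3 held.py wrist
```

```text
t: 39.55
tool_pos: [0.4635, 0.3603, 0.209]
ee_rot: [[-0.87, -0.493, 0.025], [-0.493, 0.87, -0.009], [-0.017, -0.02, -1.0]]
ft_force: [0.2, 0.2, -0.5]
gripper_width: 0.411
wrist 1947 1870 top face mean rel tcp h,l,z mm [ -4.9   0.  -12.3] lean deg 29.5 side -0.4
tcp rel mouth h,l,z [-11.1  -0.3  37. ]
```

```bash
python3 -m crank '[{"xyz":[0.13,0.08,-0.26],"yaw":0,"gripper":1},{"xyz":[0.26,0.15,-0.5],"yaw":0,"gripper":1},{"xyz":[0.26,0.15,-0.5],"yaw":0,"gripper":1}]' 6
python3 held.py wrist
```

```text
t: 39.98
tool_pos: [0.4661, 0.3618, 0.2037]
ee_rot: [[-0.87, -0.493, 0.025], [-0.493, 0.87, -0.009], [-0.017, -0.02, -1.0]]
ft_force: [0.2, 0.1, 1.4]
gripper_width: 0.412
wrist 1931 1867 top face mean rel tcp h,l,z mm [ -4.9   0.1 -12.3] lean deg 29.5 side -0.2
tcp rel mouth h,l,z [-8.1 -0.2 31.7]
```

```bash
python3 -m crank '[{"xyz":[0,0,0],"yaw":0,"gripper":-0.3},{"xyz":[0,0,0],"yaw":0,"gripper":-0.3},{"xyz":[0,0,0],"yaw":0,"gripper":-0.3},{"xyz":[0,0,2.5],"yaw":0,"gripper":-0.3},{"xyz":[-0.6,-0.35,6.5],"yaw":0,"gripper":-0.3},{"xyz":[-1.22,-0.67,6.5],"yaw":0,"gripper":1},{"xyz":[-1.22,-0.67,6.5],"yaw":0,"gripper":1},{"xyz":[-1.22,-0.67,6.5],"yaw":0,"gripper":1},{"xyz":[-1.22,-0.67,6.5],"yaw":0,"gripper":1},{"xyz":[-1.22,-0.67,6.5],"yaw":0,"gripper":1},{"xyz":[-1.22,-0.67,6.5],"yaw":0,"gripper":1}]' 20
python3 top.py wrist scene
python3 - <<'E'
from top import *
s=bot.sense(); r=s["tool_pos"]-C; print((np.array([r@h,r@l,r[2]])*1000).round(1),s["ft_force"])
p,d=get_image("scene"); cv2.imwrite('pics/s22.png',cv2.resize(p[80:180,220:340,::-1],None,fx=6,fy=6,interpolation=cv2.INTER_CUBIC))
E
```

```text
t: 41.4
tool_pos: [0.4539, 0.3551, 0.2685]
ee_rot: [[-0.87, -0.493, 0.024], [-0.493, 0.87, -0.009], [-0.017, -0.02, -1.0]]
ft_force: [0.1, 0.4, 0.9]
gripper_width: 0.043
wrist 777 721 centre u,l,n(mm) [-5.1  1.3 23.2] tilt from tube deg 0.7 tilt from vertical 29.6 along l -0.5
scene 132 41 centre u,l,n(mm) [-4.  -3.5 21.2] tilt from tube deg 7.1 tilt from vertical 29.1 along l -7.0
[-22.   -0.1  96.6] [ 0.49715807 -0.74949607  0.15250668]
```

View pics/s22.png

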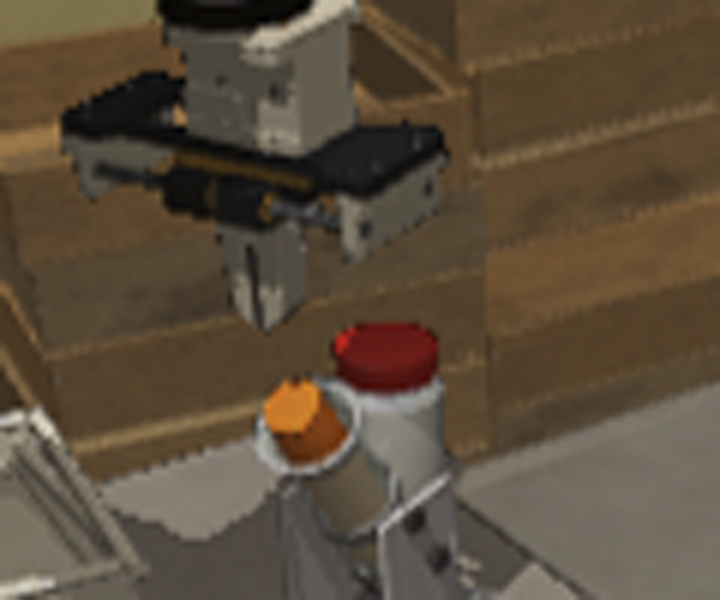

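The last piece is aligned (0.7°), with its top 23 mm proud. I'll push close to the earliest stop position first, then in small force-checked steps.

```bash
python3 -m crank '[{"xyz":[0,0,-2.5],"yaw":0,"gripper":1},{"xyz":[0,0,-4.5],"yaw":0,"gripper":1},{"xyz":[0.05,0.03,-5.0],"yaw":0,"gripper":1},{"xyz":[0.2,0.11,-5.4],"yaw":0,"gripper":1},{"xyz":[0.35,0.2,-5.75],"yaw":0,"gripper":1},{"xyz":[0.35,0.2,-5.75],"yaw":0,"gripper":1}]' 20
cat > f.py <<'E'
from top import *
s=bot.sense(); r=s["tool_pos"]-C; f=s["ft_force"]
print("t",s["t"],"tcp h,l,z",(np.array([r@h,r@l,r[2]])*1000).round(1),"tip edge n",round((( r-np.array([0,0,.025])+.0095*h)@n)*1000,1),"u",round((( r-np.array([0,0,.025])+.0095*h)@u)*1000,1),"F axial",(f@n).round(1),"u",(f@u).round(1),"l",(f@l).round(1))
E
python3 f.py
```

```text
t: 42.3
tool_pos: [0.4576, 0.3572, 0.2114]
ee_rot: [[-0.87, -0.493, 0.025], [-0.493, 0.87, -0.009], [-0.017, -0.02, -1.0]]
ft_force: [-2.1, -1.3, 1.7]
gripper_width: 0.005
t 42.3 tcp h,l,z [-17.8  -0.1  39.4] tip edge n 16.6 u 0.0 F axial 2.7 u -1.3 l -0.1
```

```bash
python3 -m crank '[{"xyz":[0.05,0.03,-0.09],"yaw":0,"gripper":1},{"xyz":[0.1,0.06,-0.17],"yaw":0,"gripper":1},{"xyz":[0.1,0.06,-0.17],"yaw":0,"gripper":1}]' 20; python3 f.py
```

```text
t: 42.68
tool_pos: [0.4585, 0.3578, 0.2097]
ee_rot: [[-0.87, -0.493, 0.025], [-0.493, 0.87, -0.009], [-0.017, -0.02, -1.0]]
ft_force: [-2.5, -1.1, 1.3]
gripper_width: 0.007
t 42.675 tcp h,l,z [-16.6  -0.   37.7] tip edge n 14.6 u 0.2 F axial 2.5 u -1.6 l 0.3
```

```bash
for i in 1; do python3 -m crank '[{"xyz":[0.05,0.03,-0.09],"yaw":0,"gripper":1},{"xyz":[0.1,0.06,-0.17],"yaw":0,"gripper":1}]' 20 | grep -v rot; python3 f.py; done
```

```text
t: 42.92
tool_pos: [0.4596, 0.3584, 0.208]
ft_force: [-1.4, -1.3, 1.3]
gripper_width: 0.006
t 42.925 tcp h,l,z [-15.4  -0.   36. ] tip edge n 12.5 u 0.4 F axial 2.0 u -1.0 l -0.4
```

```bash
python3 -m crank '[{"xyz":[0.05,0.03,-0.09],"yaw":0,"gripper":1},{"xyz":[0.1,0.06,-0.17],"yaw":0,"gripper":1}]' 20 | grep -v rot; python3 f.py
```

```text
t: 43.18
tool_pos: [0.4606, 0.359, 0.2062]
ft_force: [-0.9, -0.9, 1.7]
gripper_width: 0.004
t 43.175 tcp h,l,z [-14.2   0.   34.2] tip edge n 10.3 u 0.5 F axial 2.1 u -0.2 l -0.3
```

```bash
python3 -m crank '[{"xyz":[0.05,0.03,-0.09],"yaw":0,"gripper":1},{"xyz":[0.1,0.06,-0.17],"yaw":0,"gripper":1}]' 20 | grep -v rot; python3 f.py
```

```text
t: 43.42
tool_pos: [0.4614, 0.3595, 0.2047]
ft_force: [-3.9, -2.3, 5.9]
gripper_width: 0.006
t 43.425 tcp h,l,z [-13.3   0.   32.7] tip edge n 8.5 u 0.6 F axial 7.4 u -1.0 l -0.1
```

The force is rising (7.4 N), so the column has reached the stop. Continuing in 1 mm steps.

```bash
python3 -m crank '[{"xyz":[0.05,0.03,-0.09],"yaw":0,"gripper":1},{"xyz":[0.05,0.03,-0.09],"yaw":0,"gripper":1}]' 20 | grep -v rot; python3 f.py
```

```text
t: 43.68
tool_pos: [0.4616, 0.3596, 0.2042]
ft_force: [-3.5, -2.7, 6.8]
gripper_width: 0.006
t 43.675 tcp h,l,z [-13.    0.1  32.2] tip edge n 8.0 u 0.6 F axial 8.0 u -0.4 l -0.7
```

```bash
python3 -m crank '[{"xyz":[0.05,0.03,-0.09],"yaw":0,"gripper":1},{"xyz":[0.05,0.03,-0.09],"yaw":0,"gripper":1}]' 20 | grep -v rot; python3 f.py
```

```text
t: 43.92
tool_pos: [0.4618, 0.3597, 0.204]
ft_force: [-4.7, -2.7, 7.1]
gripper_width: 0.005
t 43.925 tcp h,l,z [-12.9   0.1  32. ] tip edge n 7.7 u 0.6 F axial 8.9 u -1.1 l -0.1
```

Shifts are relative to the measured pose, so 1 mm settles at about 9 N. A slightly larger offset is needed.

```bash
python3 -m crank '[{"xyz":[0.05,0.03,-0.09],"yaw":0,"gripper":1},{"xyz":[0.08,0.05,-0.14],"yaw":0,"gripper":1},{"xyz":[0.08,0.05,-0.14],"yaw":0,"gripper":1}]' 20 | grep -v rot; python3 f.py
```

```text
t: 44.3
tool_pos: [0.4621, 0.3599, 0.2036]
ft_force: [-7.4, -4.8, 9.5]
gripper_width: 0.006
t 44.3 tcp h,l,z [-12.5   0.1  31.6] tip edge n 7.2 u 0.7 F axial 12.7 u -2.8 l -0.6
```

```bash
python3 -m crank '[{"xyz":[0.06,0.035,-0.1],"yaw":0,"gripper":1},{"xyz":[0.1,0.06,-0.19],"yaw":0,"gripper":1},{"xyz":[0.1,0.06,-0.19],"yaw":0,"gripper":1}]' 20 | grep -v rot; python3 f.py
```

```text
t: 44.68
tool_pos: [0.4623, 0.3602, 0.2029]
ft_force: [-7.0, -4.6, 12.2]
gripper_width: 0.003
t 44.675 tcp h,l,z [-12.1   0.2  30.9] tip edge n 6.5 u 0.7 F axial 14.7 u -1.2 l -0.5
```

```bash
python3 -m crank '[{"xyz":[0.08,0.045,-0.15],"yaw":0,"gripper":1},{"xyz":[0.13,0.07,-0.23],"yaw":0,"gripper":1},{"xyz":[0.13,0.07,-0.23],"yaw":0,"gripper":1}]' 20 | grep -v rot; python3 f.py
python3 - <<'E'
from top import *
p,d=get_image("scene"); cv2.imwrite('pics/s23.png',cv2.resize(p[80:180,220:340,::-1],None,fx=6,fy=6,interpolation=cv2.INTER_CUBIC))
E
```

```text
t: 45.05
tool_pos: [0.4627, 0.3604, 0.2023]
ft_force: [-9.7, -5.7, 15.5]
gripper_width: 0.003
t 45.05 tcp h,l,z [-11.7   0.2  30.3] tip edge n 5.7 u 0.8 F axial 19.0 u -2.0 l -0.2
```

View pics/s23.png

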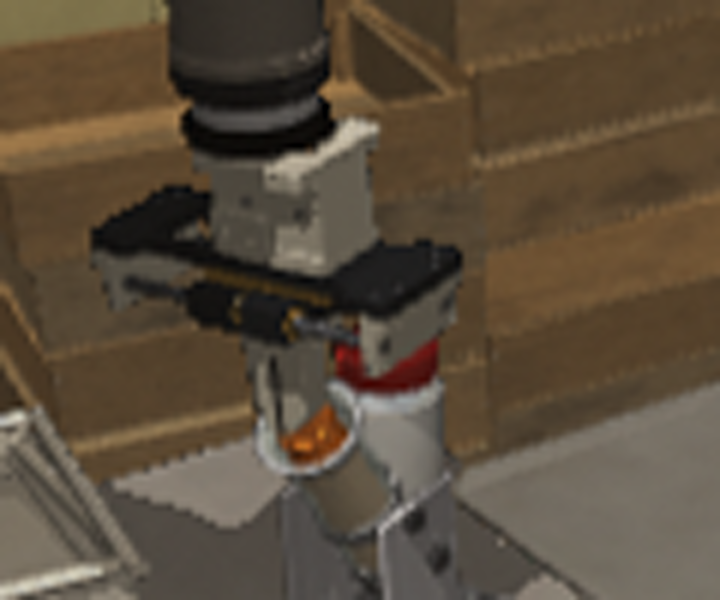

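19 N axial, with about 6 N/mm slope as expected of the stop. Withdrawing and checking.

```bash
python3 -m crank '[{"xyz":[-0.5,-0.28,1],"yaw":0,"gripper":1},{"xyz":[-1.5,-0.85,4],"yaw":0,"gripper":1},{"xyz":[-5,-3,9],"yaw":0,"gripper":1},{"xyz":[-9,-6,12],"yaw":0,"gripper":1},{"xyz":[-13,-9,13],"yaw":0,"gripper":1},{"xyz":[-16,-11,13],"yaw":0,"gripper":1},{"xyz":[-16,-11,13],"yaw":0,"gripper":1},{"xyz":[-16,-11,13],"yaw":0,"gripper":1}]' 20 | grep -v rot
python3 top.py scene top wrist
python3 - <<'E'
from top import *
p,d=get_image("scene"); save("s24f",p); cv2.imwrite('pics/s24.png',cv2.resize(p[90:190,220:340,::-1],None,fx=6,fy=6,interpolation=cv2.INTER_CUBIC))
p,d=get_image("wrist"); save("w24",p)
for o in ["offcut","cutter","jar","label_roll","thin_carrot"]: print(o,[(round(b["confidence"],2),np.round(b["location"],3)) for b in boxes_of("scene",o)][:2])
E
```

```text
t: 46.1
tool_pos: [0.3035, 0.2508, 0.3327]
ft_force: [0.8, -1.0, 0.8]
gripper_width: 0.003
scene 99 43 centre u,l,n(mm) [-2.6 -3.7  6.5] tilt from tube deg 9.0 tilt from vertical 24.6 along l -7.1
top 146 60 centre u,l,n(mm) [0.5 0.9 8.5] tilt from tube deg 10.6 tilt from vertical 24.7 along l -9.2
wrist few 0
offcut [(0.78, array([ 0.558, -0.11 ,  0.044])), (0.24, array([0.382, 0.089, 0.03 ]))]
cutter [(0.6, array([0.592, 0.502, 0.101]))]
jar [(0.57, array([0.592, 0.5  , 0.102]))]
label_roll [(0.9, array([0.385, 0.088, 0.032]))]
thin_carrot [(0.54, array([ 0.406, -0.096,  0.04 ]))]
```

View pics/s24.png

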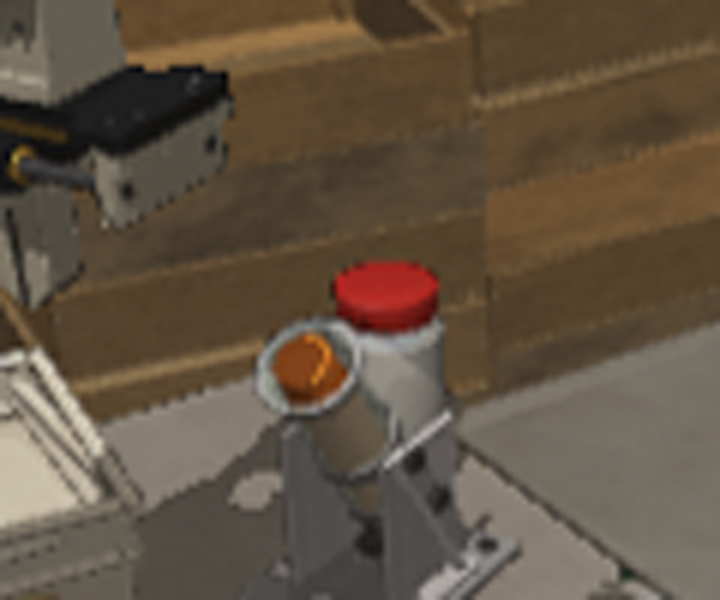

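View pics/w24.png

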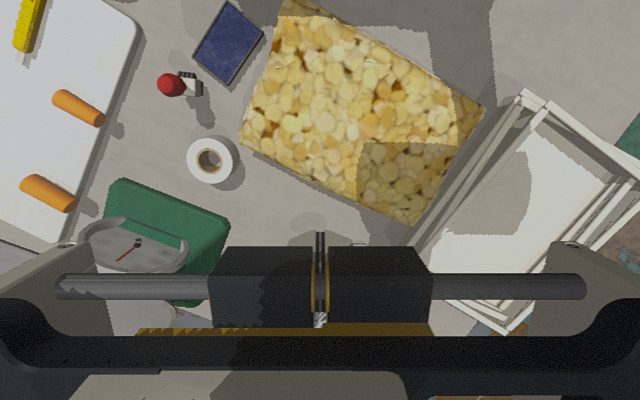

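```bash
python3 -c "
from h import *
print(bot.sense()['t'], bot.sense()['qd'].round(3)); print(bot.finish_job())"
```

```text
46.6 [ 0.    -0.005  0.001 -0.     0.001  0.002]
the job is handed in; nothing more can be done
None
```

I loaded all three thick pieces endwise into the tube as one column, pressed the last one onto the stop, and handed the job in at 46.6 s.

**How it went:** The first piece stood up again when I let go, because it was not yet lined up with the tube. I gripped it again, tilted it against the mouth flare and fed it in. I tilted the other two against the outside of the tube first.

**Pressing:** I pushed the last piece in small steps until the force rose at about 6 N/mm, which matches the stop. The last step reached 19 N along the tube by the wrist reading. I could not measure the force on the follower itself.

**Last checks:**
- **Height:** the last piece's top stands about 6.5 mm (scene camera) to 8.5 mm (top camera) proud of the mouth, inside the expected 2 to 14 mm.
- **Alignment:** before the final push the wrist camera put the last piece 0.7° off the tube axis. Afterwards the scene and top cameras read 9 to 11°, and they disagreed on the sideways offset. Those fits are coarse and based on few pixels. The limit is 11.5°, and the 42 mm bore should not let a 38 mm piece tilt that far.
- **Bystanders:** the offcut, thin carrot, label roll and jar read within about 4 mm of where they started. In the last look the network mistook the jar for the cutter, so its position was not re-measured. I never moved near it, and the last wrist picture still shows it on the board.
- **Unexplained reading:** the wrist showed about 7 N upward while gripping the second and third pieces on the board. I did not find the cause, and nothing was visibly disturbed.

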